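Snap the cover onto the vial tray

ROBOT

A 6-joint arm with a two-finger parallel gripper is mounted at the origin on the work surface. World frame = base frame: x ahead of the robot, y to its left, z up, the work surface at z = 0. Lengths are in m, angles in rad, forces in N, time in s.
With the tool pointing down it reaches from about 0.375 to 0.9 m from the base axis. Payload 3.1 kg.
Tool frame: the origin (TCP) lies midway between the tips of the shut fingers; the grasp point (between the pads) lies 19 mm behind it; x points along the fingers, y is the direction in which the jaws open and shut, and the axes are right-handed (so a half turn about x gives the same grasp; the last joint's range is limited). The gripper opens to 87 mm and grips with 3 to 60 N. Pads are 19 mm wide; open, the fingers measure 117 mm over their backs; the gripper's body (75 mm by 190 mm) begins 51 mm behind the grasp point.
Start: joints at [-1.365, 0.527, 1.433, -0, 1.181, -0.178], TCP at [0.234, -0.579, 0.201] pointing down, gripper open.
Joint ranges: [-3.08, 3.08], [-0.75, 2.2], [0.22, 2.44], [-1.43, 4.57], [0, 2.65], [-2.85, 2.85]. Speed limits (rad/s): [2.79, 2.79, 3.14, 3.14, 3.14, 3.14].

INTERFACE

Orientations are given as a unit quaternion [x, y, z, w].
In Python, from rig import get_obs, imaging, robot gives the robot as it stands.
- The arm moves only by the shell command python3 -m inch 'ROWS' [FORCE]. ROWS is JSON, a list of rows, each a list of 3 entries, a list of its own where there are three numbers: the finger opening in mm, from 0 to 87, then the shift along the tool's x, y, z in mm, then the turn, a rotation vector about the tool's x, y, z in degrees. In form: [[grip, [dx, dy, dz], [wx, wy, wz]], ...]. A call has 1 to 12 rows; each row shifts and turns the pose as measured when the row begins, along the tool's axes as they then stand; what a row does not reach is not made up. A row lasts 1/8 s, in which the tool goes at most 62.5 mm and 10.7 degrees, less where a joint would pass 70% of its speed; a pose out of reach is approached as far as the arm can. A call with a gripper value outside its range is refused whole. The fingers move at their own pace and stop on an object; FORCE is the grip in N (left out, the last holds). Time passes only in rows, so rows that do not move let the fingers close. It gives the time, the measured TCP pose, the force and the opening at its end, in the units of the state.
- get_obs(): the state, without advancing time (a new reading comes with each control period).
- imaging.camera(name): name is "side" or "top" or "wrist"; returns the picture (420x560x3 uint8, red, green, blue); there is no depth.
- imaging.camera_params(name): a dict with "camera_matrix" (3x3 intrinsics, pixels), "xyz" and "rotation" of the camera in the world. Camera axes: x right, y down, z forward; pixel columns grow to the right and rows downward; lengths in m; the calibration is good to about 2 mm. A picture is of the moment at which its call begins: read the wrist's pose just before it. camera_params takes no time and is no camera call; for the wrist camera it gives the pose at the moment of the call.
- robot.hand_in(): hands the job in, once; it reports no verdict.
Trained networks look in the newest picture that a camera, given by its name, has taken for a name from the list of things; names that differ only in an ending like _2 or _b are one class to them, and where a whole thing is asked for, a point or a joint stands for the part that bears it (a point fixed in the world has none). Each returns a list of dicts, best first, with "confidence" (0 to 1); they miss things now and then, are a little off and sometimes report something else, mostly with a low value. They report only what shows in the picture. A call takes as long as a camera call. They do not tell look-alikes from the thing itself.
- imaging.cut_out(camera, target): "pixels" (420x560 bool, what is visible of it) and "box" ([centre column, centre row, width, height] in pixels, round what is visible of it).
- imaging.tip_of(camera, target): "pixel" ([column, row] in pixels: a listed point, or the origin of a listed thing).
The state is a dict: "time": time; "q": joint angles; "joint_velocities": joint speeds; "joint_torque": joint torques, N m; "position": TCP position; "tool_rot": TCP orientation; "ft_force": force on the tool from outside, world axes, zero at the start; "moment": the same for the moment, N m; "grip_width": finger opening in m.
Only numpy, scipy, OpenCV 4.12 (cv2) and the standard library are available. Lean on these libraries where they do the work, as an engineer would, in place of code of your own. Each camera call takes 0.05 s, during which the arm holds its last target. There are 200 camera calls.

TASK

The round cover with three ears stands on edge in the rack: take it out, lay it flat on the rubber mat with its knob up and let go of it. Then take it by its knob, set it down gently on the vial tray with each ear resting on a spring hook and let go, none of them snapped in yet, and press the cover down beside its ears, one ear at a time, until all three have snapped under their hooks. Leave the square cover in the rack and do not shift or tip the bottle and the jars.

Things in the scene. Friction and masses are not known exactly. Their poses are not given: they have to be found in the camera images.
- lid: Round grey plastic cover, 0.10-0.20 kg. Origin: centre of its rim's underside; +z: knob axis, out of the knob side. Disc 120 mm across, 5 thick (z 0 to 5). Three ears 20 wide, 4 thick, out to 72 mm from the axis at 180, 60, -60 deg from +x. Below, a round plug 100 across, 14 deep, tapering over its last 6 mm to a flat bottom 88 across. Laid on the mat, its origin is 17 mm above the bench
- lid_knob (a point): Point on the cover's knob, 26 mm above the cover's origin, the height to grip; the knob is round, 22 mm across, z 5 to 37 mm of the cover
- ear0 (a point): Underside of the cover's ear at 180 deg, 66 mm from the axis, at origin height. At the start the cover stands on edge in a slot, this ear straight up, its centre 66 mm above the bench, knob along the rack's +x; disc and plug, 19 mm thick together, can be gripped from above between this ear and the knob (36 mm above the axis)
- ear1 (a point): Underside of the cover's ear at +60 deg, 66 mm from the axis
- ear2 (a point): Underside of the cover's ear at -60 deg, 66 mm from the axis
- tray: Round white vial tray fixed to the bench, capped vials inside; origin: its centre on the bench, z up. Wall 120 mm across outside, 108 inside, 40 high. Three steel spring hooks round it at 180, 60, -60 deg from +x: 24 mm wide, nose 68, back 82 mm from the axis, 63 high, each with a seat 45 high in front. Between them, at 0, 120, -120 deg, three guide posts 26 wide, 75 high, flared at the top: they guide the disc with 2 mm play all round
- tray_seat (a point): Centre of the tray at the height of its three seats, 45 mm above the bench: the cover's origin when fully down (its disc's top is then 50 mm above the bench). Merely set on the hooks, its origin rests about 55 mm above the bench
- hook0_at (a point): Underside of the hook at 180 deg, 70 mm from the tray's axis, 50 mm above the bench. The hook's nose slopes at 45 deg: an ear rests on it until the disc is pressed down just inside that ear (50 to 54 mm from the axis, clear of hook and knob) with some 8 to 14 N; then the hook springs out, the ear drops 10 mm to its seat and the hook snaps back over it
- hook1_at (a point): Underside of the tray's hook at +60 deg; any ear may go under any hook
- hook2_at (a point): Underside of the tray's hook at -60 deg
- hook0 (a joint): How far the hook at 180 deg is pushed outward, m: 0 at rest and when snapped over an ear, 0.004 as an ear passes its nose, at most 0.008
- hook1 (a joint): The same for the hook at +60 deg
- hook2 (a joint): The same for the hook at -60 deg
- rack: Aluminium rack fixed to the bench; plate 215 mm (its x) by 150 (its y), 6 thick; origin: centre of its underside. Two slots centred at x = -52.5 and +52.5 mm, one with the round, one with the square cover. Low walls at the slots' ends, 28 mm high on the knob side, 42 on the other: lift a cover straight up
- mat: Dark grey rubber mat fixed to the bench, 190 x 190 mm, 3 mm thick, the free place to lay the cover down; origin at the centre of its underside
- square_cover: Bystander: square grey cover 96 x 96 mm without ears, 19 mm thick with a knob like the round one's, standing on edge in the other slot, knob along the rack's +x, top 102 mm above the bench; origin as the round cover's
- bottle_a: Bystander: amber bottle, 42 mm across, 75 mm high, near the tray; origin at its foot
- bottle_b: Bystander: glass jar, 38 mm across, 70 mm high, beside the rack; origin at its foot
- bottle_c: Bystander: white jar, 48 mm across, 60 mm high, beyond the mat; origin at its foot
Mind the look-alikes: they are no part of the job. Leave any blue or purple look-alike of the tray alone.

How it is judged:
By the outcome, as a careful person would: the job done as asked, in the order asked, and still so for the second after the job is handed in, with the robot touching nothing.
It also fails if it takes over 72 s, if anything falls off the work surface, if the arm or the gripper's body presses on something with over 40 N, if the wrist force passes 120 N, or if a joint passes its speed limit or range.

## Working session

There is one attempt and no reset: what is moved stays moved. The work goes in short steps, Python scripts to look and compute and a shell command to move; the robot and the scene stay as the last step left them, time stands still between calls to the robot, and variables do not carry over. Pictures are saved under pics/ and viewed, about 8 in all and at most 12, crops included, and the job is handed in when it is done.

```bash
ls; mkdir -p pics
cat > h.py <<'E'
import numpy as np, cv2
from rig import get_obs, imaging, robot
from scipy.spatial.transform import Rotation as R
def cam(n):
    p=imaging.camera_params(n); Rm=np.array(p["rotation"],float)
    if Rm.shape!=(3,3): Rm=R.from_quat(Rm).as_matrix()
    return np.array(p["camera_matrix"]),np.array(p["xyz"]),Rm
def ray(n,px):
    K,t,Rm=cam(n); d=Rm@np.linalg.solve(K,[px[0],px[1],1.]); return t,d/np.linalg.norm(d)
def atz(n,px,z):
    t,d=ray(n,px); return t+d*(z-t[2])/d[2]
def tri(obs):
    A=np.zeros((3,3));b=np.zeros(3)
    for t,d in obs:
        P=np.eye(3)-np.outer(d,d);A+=P;b+=P@t
    x=np.linalg.solve(A,b); return x,[np.linalg.norm(np.cross(d,x-t)) for t,d in obs]
def proj(n,X):
    K,t,Rm=cam(n); p=K@(Rm.T@(np.array(X)-t)); return p[:2]/p[2]
def snap(n,f=None):
    im=imaging.camera(n)
    if f: cv2.imwrite("pics/"+f,im[:,:,::-1])
    return im
E
python3 - <<'E'
from h import *
ims=[snap(n,n+"0.png") for n in("top","side")]
cv2.imwrite("pics/both0.png",cv2.resize(np.hstack(ims)[:,:,::-1],(1120,420))[:, :])
for n in("top","side"):
    print(n,cam(n)[1],cam(n)[2][:,2])
    for t in["lid","lid_knob","ear0","tray","tray_seat","hook0_at","rack","mat","square_cover","bottle_a"]:
        for r in imaging.tip_of(n,t)[:4]:
            print(t,np.round(r["pixel"]),round(r["confidence"],2),np.round(atz(n,r["pixel"],0.0),3))
E
```

```text
pics
top [0.39652858 0.04929806 1.58888195] [ 0.04721589 -0.00147517 -0.99888362]
lid [393. 217.] 0.72 [ 0.431 -0.302  0.   ]
lid_knob [396. 210.] 0.73 [ 0.453 -0.311  0.   ]
lid_knob [299. 170.] 0.52 [ 0.576 -0.023  0.   ]
ear0 [372. 206.] 0.77 [ 0.463 -0.24   0.   ]
ear0 [395. 219.] 0.55 [ 0.425 -0.308  0.   ]
ear0 [191. 172.] 0.44 [0.574 0.303 0.   ]
tray [117. 187.] 0.93 [0.531 0.525 0.   ]
tray [192. 210.] 0.78 [0.459 0.298 0.   ]
tray [358. 190.] 0.74 [ 0.513 -0.198  0.   ]
tray [134. 281.] 0.62 [0.249 0.472 0.   ]
tray_seat [193. 208.] 0.87 [0.465 0.295 0.   ]
tray_seat [131. 282.] 0.81 [0.246 0.48  0.   ]
tray_seat [192. 172.] 0.71 [0.574 0.3   0.   ]
tray_seat [114. 183.] 0.64 [0.542 0.534 0.   ]
hook0_at [123. 208.] 0.72 [0.467 0.505 0.   ]
hook0_at [139. 300.] 0.68 [0.194 0.459 0.   ]
rack [396. 199.] 0.87 [ 0.484 -0.312  0.   ]
mat [296. 172.] 0.78 [ 0.57  -0.014  0.   ]
mat [298. 125.] 0.52 [ 0.711 -0.021  0.   ]
mat [404. 225.] 0.18 [ 0.405 -0.334  0.   ]
square_cover [396. 200.] 0.48 [ 0.481 -0.311  0.   ]
square_cover [193. 170.] 0.47 [0.578 0.295 0.   ]
bottle_a [292
[... 555 characters left out ...]
 ]
tray [338. 390.] 0.6 [0.262 0.476 0.   ]
tray_seat [342. 378.] 0.86 [ 0.257  0.449 -0.   ]
tray_seat [188. 366.] 0.85 [0.559 0.491 0.   ]
tray_seat [260. 287.] 0.8 [0.474 0.256 0.   ]
tray_seat [261. 297.] 0.54 [0.465 0.287 0.   ]
hook0_at [290. 288.] 0.97 [0.405 0.244 0.   ]
hook0_at [381. 372.] 0.93 [0.185 0.421 0.   ]
hook0_at [228. 366.] 0.73 [0.482 0.473 0.   ]
rack [300. 162.] 0.69 [ 0.491 -0.319  0.   ]
rack [261. 298.] 0.51 [0.463 0.288 0.   ]
mat [252. 210.] 0.72 [ 0.578 -0.028  0.   ]
square_cover [288. 145.] 0.68 [ 0.559 -0.426  0.   ]
square_cover [249. 263.] 0.17 [0.523 0.185 0.   ]
bottle_a [211. 296.] 0.94 [0.579 0.31  0.   ]
bottle_a [205. 207.] 0.65 [ 0.717 -0.014  0.   ]
```

View pics/top0.png

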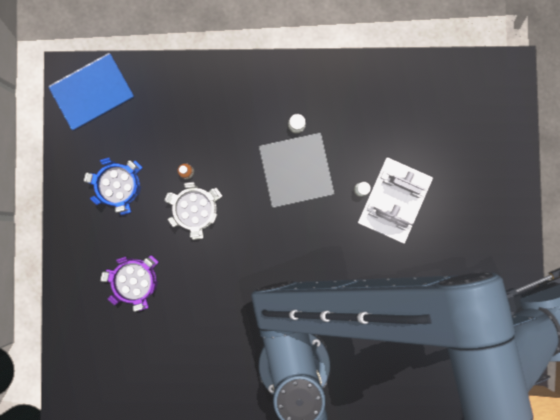

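View pics/side0.png

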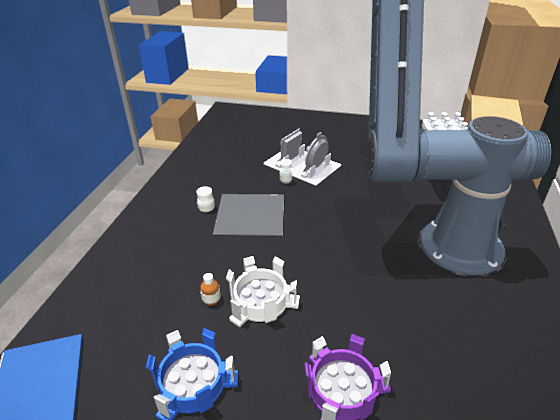

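The trays: white at top-picture (193,210), look-alikes blue (115,187) and purple (131,283). Covers in the rack: round at top (389,216) / side (317,153), and square at top (403,183) / side (291,146). I choose the round one and the white tray, then check in a close crop.

Run:
```python
from h import *
o=get_obs(); print(o["position"],R.from_quat(o["tool_rot"]).as_matrix().round(3),o["ft_force"],o["time"])
K,t,Rm=cam("wrist"); Rt=R.from_quat(o["tool_rot"]).as_matrix()
print("wristcam in tool",Rt.T@(t-o["position"]),(Rt.T@Rm).round(3),K[0,0])
im=snap("top")
for tg in["rack","mat"]:
    for r in imaging.cut_out("top",tg)[:2]:
        c=cv2.findContours(r["pixels"].astype(np.uint8),0,1)[0]; c=max(c,key=cv2.contourArea)
        b=cv2.boxPoints(cv2.minAreaRect(c)); print(tg,r["confidence"],[atz("top",p,0.005).round(3)[:2] for p in b])
s=snap("side")
a=cv2.resize(im[140:250,330:450],(480,440),interpolation=2); b=cv2.resize(s[115:195,255:350],None,fx=3.3,fy=5.5/1.666,interpolation=2)
b=cv2.resize(b,(314,440)) if 0 else b
H=max(a.shape[0],b.shape[0]); z=np.zeros((H,a.shape[1]+b.shape[1],3),np.uint8); z[:a.shape[0],:a.shape[1]]=a; z[:b.shape[0],a.shape[1]:]=b
cv2.imwrite("pics/crop1.png",z[:,:,::-1])
```

```text
[ 0.23404845 -0.5794816   0.20093853] [[ 0.     0.374 -0.927]
 [ 0.    -0.927 -0.374]
 [-1.    -0.    -0.   ]] [-0.25242947  0.13031081  0.32664331] 1.1
wristcam in tool [-0.18422094 -0.00093049 -0.06722323] [[-0.001 -0.244  0.97 ]
 [ 1.    -0.001  0.   ]
 [ 0.001  0.97   0.244]] 317.738221456432
rack 0.94 [array([ 0.412, -0.195]), array([ 0.612, -0.285]), array([ 0.55 , -0.425]), array([ 0.351, -0.335])]
mat 0.64 [array([0.65 , 0.099]), array([ 0.689, -0.091]), array([ 0.5  , -0.128]), array([0.462, 0.061])]
```

View pics/crop1.png

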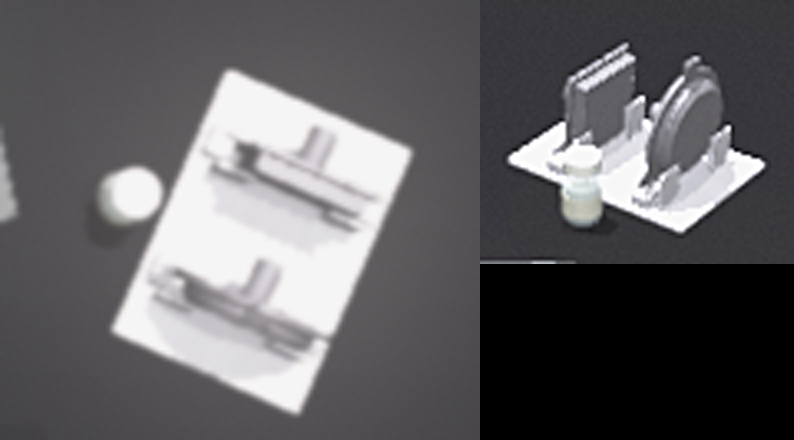

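```bash
cat >> h.py <<'E'
def down(yaw_y, tilt=0.0):
    """tool R: tool y at angle yaw_y (deg) in plan, x down; tilt: raises tool y upward by tilt deg (fingers swing outward along +y)"""
    a=np.radians(yaw_y); y=np.array([np.cos(a),np.sin(a),0]); x=np.array([0,0,-1.]); z=np.cross(x,y)
    M=np.c_[x,y,z]; t=np.radians(tilt)
    return R.from_rotvec(z*t*np.sign(np.cross(z,y)[2])).as_matrix()@M
def plan(pos,Rt,grip,off=19,lin=55,ang=9.5):
    """rows to bring the point 'off' mm behind TCP to pos"""
    o=get_obs(); R0=R.from_quat(o["tool_rot"]); p0=np.array(o["position"])
    R1=R.from_matrix(Rt); g=np.array([-off/1e3,0,0]); P0=p0+R0.apply(g)
    rv=(R0.inv()*R1).as_rotvec()
    n=int(max(1,np.ceil(max(np.linalg.norm(pos-P0)*1e3/lin,np.degrees(np.linalg.norm(rv))/ang))))
    T=lambda s:(R0*R.from_rotvec(rv*s)); rows=[]
    for i in range(n):
        a,b=i/n,(i+1)/n
        pa=P0+(pos-P0)*a-T(a).apply(g); pb=P0+(pos-P0)*b-T(b).apply(g)
        d=T(a).inv().apply(pb-pa)*1e3
        rows.append([grip,[round(float(v),1) for v in d],[round(float(v),2) for v in np.degrees(rv/n)]])
    import json; print(n,json.dumps(rows))
E
python3 - <<'E'
from h import *
print(down(-24.2,0).round(2),down(-24.2,50).round(2))
plan(np.array([.433,-.288,.23]),down(-24.2),50)
E
```

```text
[[ 0.    0.91 -0.41]
 [ 0.   -0.41 -0.91]
 [-1.    0.    0.  ]] [[ 0.7   0.59 -0.41]
 [-0.31 -0.26 -0.91]
 [-0.64  0.77 -0.  ]]
7 [[50, [-1.4, -28.0, -41.9], [-6.26, 0.0, -0.0]], [50, [-1.4, -23.2, -44.7], [-6.26, 0.0, -0.0]], [50, [-1.4, -18.2, -47.0], [-6.26, 0.0, -0.0]], [50, [-1.4, -13.0, -48.7], [-6.26, 0.0, -0.0]], [50, [-1.4, -7.6, -49.8], [-6.26, 0.0, -0.0]], [50, [-1.4, -2.1, -50.4], [-6.26, 0.0, -0.0]], [50, [-1.4, 3.4, -50.3], [-6.26, 0.0, -0.0]]]
```

```bash
python3 -m inch '[[50,[-1.4,-28,-42],[-6.3,0,0]],[50,[-1.4,-23,-45],[-6.3,0,0]],[50,[-1.4,-18,-47],[-6.3,0,0]],[50,[-1.4,-13,-49],[-6.3,0,0]],[50,[-1.4,-8,-50],[-6.3,0,0]],[50,[-1.4,-2,-50],[-6.3,0,0]],[50,[-1.4,3,-50],[-6.3,0,0]],[50,[0,0,0],[0,0,0]]]' 20
cat > look.py <<'E'
from h import *
import sys
f=sys.argv[1]; n=sys.argv[2]
snap(n,f)
for t in sys.argv[3:]:
    t,z=t.split(":")
    for r in imaging.tip_of(n,t)[:3]: print(t,np.round(r["pixel"],1),round(r["confidence"],2),atz(n,r["pixel"],float(z)).round(4))
E
python3 look.py w1.png wrist ear0:.132 lid_knob:.066 lid:.066 square_cover:.054 rack:0
```

```text
time: 2.3
position: [0.4354, -0.28, 0.2111]
tool_rot: [0.588, 0.39, -0.588, 0.394]
ft_force: [-0.7, -0.2, -0.2]
grip_width: 0.0499
ear0 [274.8 213.7] 0.93 [ 0.4251 -0.2858  0.132 ]
ear0 [280.6 236.1] 0.74 [ 0.4217 -0.3065  0.132 ]
ear0 [284.5 139.5] 0.68 [ 0.4571 -0.2315  0.132 ]
lid_knob [307.4 194.4] 0.76 [ 0.4562 -0.2973  0.066 ]
lid [280.5 194.5] 0.7 [ 0.4297 -0.2866  0.066 ]
square_cover [374.8 195.1] 0.81 [ 0.5235 -0.3306  0.054 ]
rack [329.3 189.1] 0.95 [ 0.483  -0.3178  0.    ]
rack [273.3 212.1] 0.22 [ 0.4057 -0.3175  0.    ]
```

View pics/w1.png

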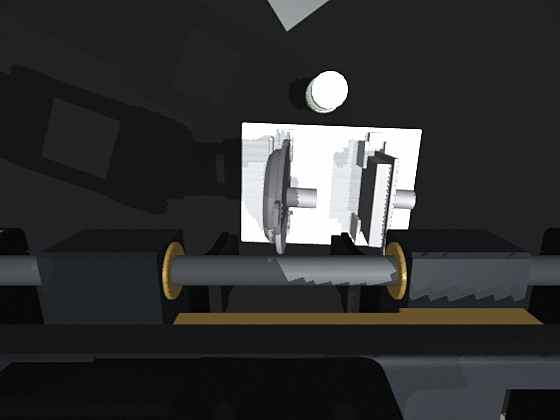

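Run:
```python
from h import *
o=get_obs(); Rt=R.from_quat(o["tool_rot"]).as_matrix(); print(Rt.round(3)); print("tool y yaw",np.degrees(np.arctan2(Rt[1,1],Rt[0,1])))
a=[atz("wrist",p,.006) for p in[(243,123),(421,129),(241,241)]]
for p in a: print(p.round(4))
d=a[1]-a[0]; print("yaw top edge",np.degrees(np.arctan2(d[1],d[0])),np.linalg.norm(d)); d=a[2]-a[0]; print("left edge+90",np.degrees(np.arctan2(d[1],d[0]))+90,np.linalg.norm(d))
for X in [(.4297,-.2866,.132),(.4297,-.2866,.126),(.432,-.2866,.132)]: print(proj("wrist",X))
im=cv2.imread("pics/w1.png")[110:260,225:425]; cv2.imwrite("pics/w1c.png",cv2.resize(im,None,fx=4,fy=4,interpolation=2))
```

```text
[[ 0.003  0.92  -0.392]
 [-0.006 -0.392 -0.92 ]
 [-1.     0.005  0.004]]
tool y yaw -23.07015727191083
[ 0.4174 -0.2017  0.006 ]
[ 0.6095 -0.2914  0.006 ]
[ 0.3523 -0.3352  0.006 ]
yaw top edge -25.01868419601136 0.21202688052536442
left edge+90 -25.991709710892934 0.14856270072755098
[280.41058327 210.82082775]
[280.44464088 209.00814417]
[282.87612352 209.79887186]
```

View pics/w1c.png

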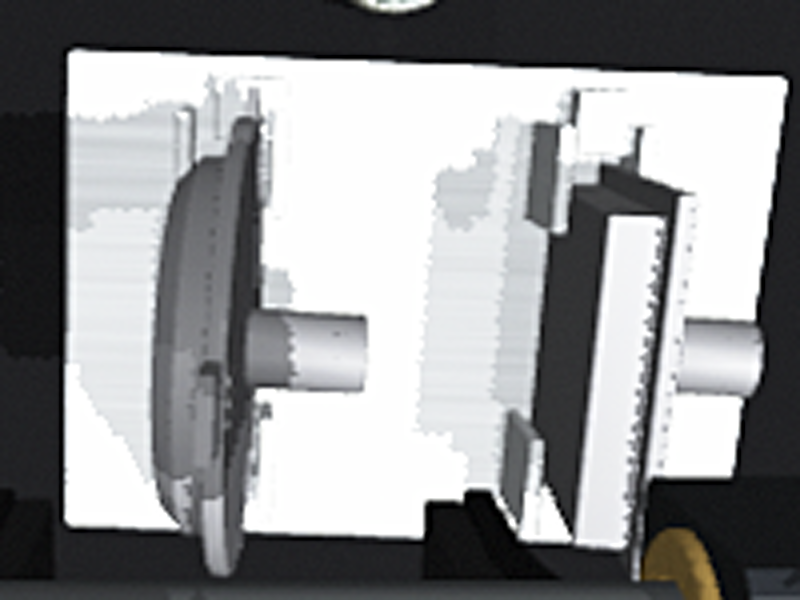

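Run:
```python
from h import *
plan(np.array([.4261,-.2848,.185]),down(-25.3),50)
```

```text
1 [[50, [44.8, -7.0, 3.2], [2.23, 0.23, -0.31]]]
```

```bash
python3 -m inch '[[50,[23,-7,3],[2.2,0.2,-0.3]],[50,[22,0,0],[0,0,0]],[50,[0,0,0],[0,0,0]]]'
python3 look.py w2.png wrist ear0:.132 lid_knob:.066 lid:.066
python3 - <<'E'
from h import *
for n in("top","side"):
    snap(n)
    for t in("ear0","lid_knob","lid"):
        for r in imaging.tip_of(n,t)[:3]: print(n,t,np.round(r["pixel"],1),r["confidence"],atz(n,r["pixel"],.132 if t=="ear0" else .066).round(4))
E
```

```text
time: 2.98
position: [0.4248, -0.2886, 0.1652]
tool_rot: [-0.599, -0.375, 0.599, -0.377]
ft_force: [-0.2, 0.1, 1.0]
grip_width: 0.0501
ear0 [290.5 130.2] 0.89 [ 0.458  -0.2332  0.132 ]
ear0 [290.2 243. ] 0.75 [ 0.4232 -0.3057  0.132 ]
ear0 [279.9 213. ] 0.61 [ 0.4264 -0.2819  0.132 ]
lid_knob [316.6 196. ] 0.98 [ 0.4558 -0.2986  0.066 ]
lid [290.2 195.6] 0.87 [ 0.4343 -0.2877  0.066 ]
top ear0 [370.4 207.4] 0.5 [ 0.4546 -0.2116  0.132 ]
top ear0 [395.2 217.4] 0.49 [ 0.4263 -0.2791  0.132 ]
top lid_knob [398.  209.6] 0.66 [ 0.4499 -0.3026  0.066 ]
top lid_knob [191.6 208.2] 0.26 [0.4611 0.2898 0.066 ]
top lid [392.6 216.7] 0.56 [ 0.4297 -0.2866  0.066 ]
side ear0 [305.9 168.1] 0.79 [ 0.4304 -0.0788  0.132 ]
side ear0 [322.1 136.4] 0.78 [ 0.4156 -0.2704  0.132 ]
side ear0 [324.9 153.8] 0.75 [ 0.3911 -0.167   0.132 ]
side lid_knob [308.9 147.8] 0.75 [ 0.462  -0.3078  0.066 ]
side lid_knob [289.9 287.2] 0.55 [0.3928 0.3012 0.066 ]
side lid [318.3 152.6] 0.74 [ 0.427  -0.2835  0.066 ]
side lid [324.2 155.3] 0.68 [ 0.406  -0.2706  0.066 ]
```

View pics/w2.png

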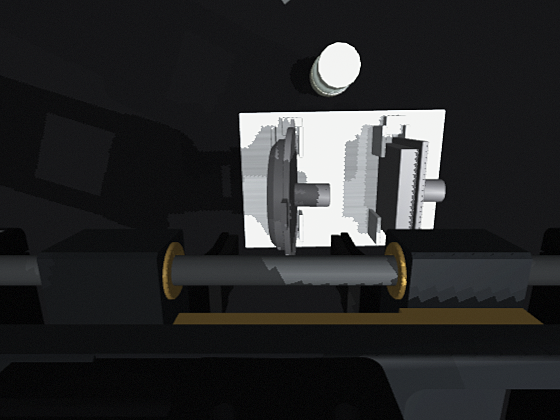

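Round cover (disc seen at column ~285, rows 125–250; knob at (317,196)) leans back slightly, about 7°; I'll match that tilt.

Run:
```python
from h import *
plan(np.array([.4245,-.2834,.102]),down(-25.3,6),50,lin=28)
```

```text
3 [[50, [27.9, -0.7, -1.3], [-0.09, 0.06, 1.89]], [50, [27.8, -1.7, -1.3], [-0.09, 0.06, 1.89]], [50, [27.7, -2.6, -1.2], [-0.09, 0.06, 1.89]]]
```

```bash
python3 -m inch '[[50,[28,-0.7,-1.3],[0,0,1.9]],[50,[28,-1.7,-1.3],[0,0,1.9]],[50,[25,-2.6,-1.2],[0,0,1.9]],[50,[1,0,0],[0,0,0]]]'
python3 - <<'E'
from h import *
plan(np.array([.4245,-.2834,.102]),down(-25.3,6),50,lin=28)
E
python3 look.py w3.png wrist lid_knob:.066 lid:.066
```

```text
time: 4.08
position: [0.4281, -0.2855, 0.084]
tool_rot: [0.617, 0.342, -0.577, 0.411]
ft_force: [-0.9, -1.0, 0.6]
grip_width: 0.0502
1 [[50, [0.6, -2.2, -0.4], [-0.22, 0.29, -0.42]]]
lid_knob [324.1 223.1] 0.78 [ 0.4581 -0.2978  0.066 ]
lid [328.8  71.4] 0.46 [ 0.5002 -0.2113  0.066 ]
```

View pics/w3.png

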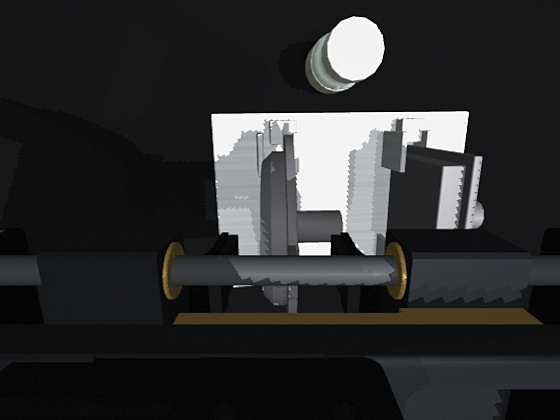

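```bash
python3 -m inch '[[40,[0.5,-2,0],[0,0,0]],[10,[0,0,0],[0,0,0]],[10,[0,0,0],[0,0,0]],[10,[0,0,0],[0,0,0]],[10,[0,0,0],[0,0,0]],[10,[0,0,0],[0,0,0]]]' 30
```

```text
time: 4.97
position: [0.4294, -0.2881, 0.0881]
tool_rot: [0.617, 0.339, -0.577, 0.415]
ft_force: [-1.9, -0.2, 2.2]
grip_width: 0.0179
```

```bash
python3 -m inch '[[10,[-10,1,0],[0,0,0]],[10,[-20,2,0],[0,0,0]],[10,[-30,3,0],[0,0,0]],[10,[-40,4,0],[0,0,0]],[10,[-40,4,0],[0,0,0]],[10,[0,0,0],[0,0,0]]]'
python3 look.py s4.png side lid:.15 lid_knob:.15
python3 - <<'E'
import cv2
cv2.imwrite("pics/s4c.png",cv2.resize(cv2.imread("pics/s4.png")[60:220,230:450],None,fx=3,fy=3,interpolation=2))
E
```

```text
time: 5.72
position: [0.43, -0.2874, 0.2363]
tool_rot: [0.618, 0.336, -0.576, 0.417]
ft_force: [-0.0, -0.3, -0.2]
grip_width: 0.0102
lid [334.6 163.4] 0.94 [ 0.3537 -0.0904  0.15  ]
lid_knob [292.4 287.6] 0.55 [0.3714 0.3772 0.15  ]
lid_knob [287.8 147.8] 0.47 [ 0.4967 -0.1476  0.15  ]
```

View pics/s4c.png

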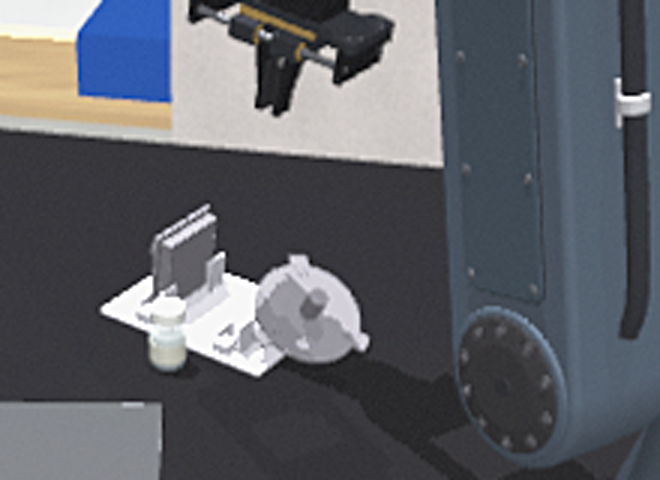

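The grip slipped off and the cover is now tipped against the rack end, knob visible at about (334,161) in the side picture. I'll look from near.

```bash
python3 look.py w5.png wrist lid:.05 lid_knob:.08 ear0:.04 rack:0
python3 look.py t5.png top lid:.05 lid_knob:.07 ear0:.04
python3 look.py s5.png side lid:.05 lid_knob:.07 ear0:.04
python3 - <<'E'
import cv2,numpy as np
w=cv2.imread("pics/w5.png"); t=cv2.imread("pics/t5.png")[130:270,330:480]
t=cv2.resize(t,(428,400),interpolation=2); w=cv2.resize(w[100:360,80:470],(372,248))
z=np.zeros((400,800,3),np.uint8); z[:,:428]=t; z[:248,428:]=w; cv2.imwrite("pics/c5.png",z)
E
```

```text
lid [225.7 190.3] 0.82 [ 0.3829 -0.2695  0.05  ]
lid_knob [213.9 193.6] 0.89 [ 0.3748 -0.2624  0.08  ]
ear0 [184.6 208.5] 0.91 [ 0.3286 -0.2688  0.04  ]
ear0 [234.5 138. ] 0.85 [ 0.419  -0.2222  0.04  ]
ear0 [259.6 235. ] 0.66 [ 0.3916 -0.3398  0.04  ]
rack [314.3 175.5] 0.89 [ 0.4891 -0.3128  0.    ]
lid [387.1 235.1] 0.63 [ 0.377 -0.273  0.05 ]
lid_knob [385.1 236. ] 0.8 [ 0.3748 -0.2631  0.07  ]
ear0 [371.7 221.2] 0.76 [ 0.4179 -0.2311  0.04  ]
ear0 [384.  255.8] 0.65 [ 0.3169 -0.2648  0.04  ]
lid [332.5 166.4] 0.72 [ 0.3738 -0.2358  0.05  ]
lid_knob [332.4 157.7] 0.6 [ 0.3778 -0.2545  0.07  ]
ear0 [314.6 169.4] 0.61 [ 0.4276 -0.2225  0.04  ]
ear0 [333.6 147.8] 0.6 [ 0.3882 -0.3708  0.04  ]
ear0 [350.6 175.2] 0.58 [ 0.3143 -0.2129  0.04  ]
```

View pics/c5.png

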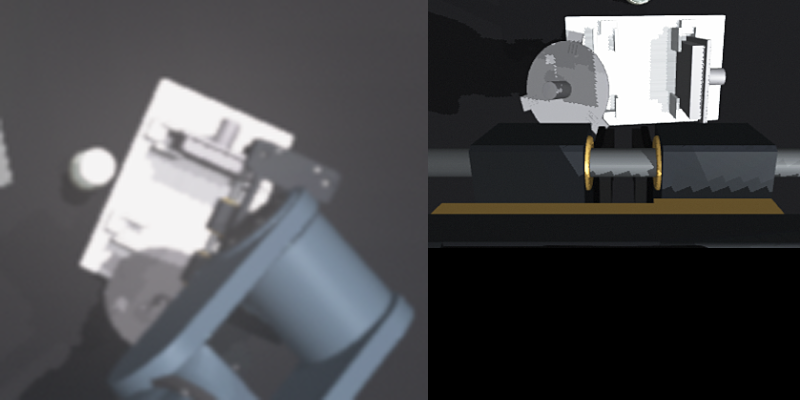

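Run:
```python
from h import *
W,T,S="wrist","top","side"
D=dict(A=[(W,184.6,208.5),(T,384,255.8),(S,350.6,175.2)],B=[(W,234.5,138),(T,371.7,221.2),(S,314.6,169.4)],C=[(W,259.6,235),(S,333.6,147.8)],
K=[(W,213.9,193.6),(T,385.1,236),(S,332.4,157.7)],L=[(W,225.7,190.3),(T,387.1,235.1),(S,332.5,166.4)])
P={}
for k,v in D.items():
    x,e=tri([ray(n,(a,b)) for n,a,b in v]); P[k]=x; print(k,x.round(4),np.round(e,4))
c=(P["A"]+P["B"]+P["C"])/3; n=np.cross(P["A"]-P["C"],P["B"]-P["C"]); n/=np.linalg.norm(n); n*=np.sign(n[2]); print(c,n,[np.linalg.norm(P[k]-c) for k in"ABC"]); d=P["K"]-P["L"];print(d/np.linalg.norm(d),np.linalg.norm(d), c+n*.026)
```

```text
A [ 3.167e-01 -2.745e-01  3.000e-04] [0.0018 0.0024 0.0009]
B [ 0.4219 -0.2265  0.0392] [0.0038 0.0061 0.0063]
C [ 0.3896 -0.3365  0.0578] [0.005 0.005]
K [ 0.3755 -0.2646  0.065 ] [0.003  0.0009 0.0035]
L [ 0.3782 -0.2766  0.0245] [0.0025 0.0022 0.0003]
[ 0.37606341 -0.27915281  0.03243562] [-0.44099487  0.27344619  0.85483958] [np.float64(0.06764899717825779), np.float64(0.07016563033683917), np.float64(0.06415756378352866)]
[-0.0641992   0.28464011  0.95648234] 0.04230120075618696 [ 0.36459754 -0.27204321  0.05466145]
```

```bash
cat > fit.py <<'E'
from h import *
from scipy.optimize import least_squares
EAR={"E180":180,"E60":60,"E-60":-60}
def model(k):
    if k[0]=="E": a=np.radians(EAR[k]); return np.array([.066*np.cos(a),.066*np.sin(a),0])
    return np.array([0,0,.026 if k=="K" else 0.])
def fitlid(obs,c0,R0,flat=None):
    C={n:cam(n) for n in{o[0] for o in obs}}
    def f(v):
        Rm=(R.from_rotvec(v[3:])*R0).as_matrix(); r=[]
        for n,k,u,w in obs:
            K,t,Q=C[n]; p=K@(Q.T@(v[:3]+Rm@model(k)-t)); r+=list(p[:2]/p[2]-[u,w])
        return np.array(r)
    s=least_squares(f,np.r_[c0,0,0,0],loss="soft_l1",f_scale=2)
    return s.x[:3],(R.from_rotvec(s.x[3:])*R0).as_matrix(),s.fun
E
python3 - <<'E'
from fit import *
W,T,S="wrist","top","side"
obs=[(W,"E180",184.6,208.5),(T,"E180",384,255.8),(S,"E180",350.6,175.2),(W,"K",213.9,193.6),(T,"K",385.1,236),(S,"K",332.4,157.7),(W,"L",225.7,190.3),(T,"L",387.1,235.1),(S,"L",332.5,166.4)]
for b,c in(("E60","E-60"),("E-60","E60")):
    o=obs+[(W,b,234.5,138),(T,b,371.7,221.2),(S,b,314.6,169.4),(W,c,259.6,235),(S,c,333.6,147.8)]
    p,M,r=fitlid(o,[.376,-.279,.032],R.identity()); print(p.round(4),M.round(3).tolist(),np.abs(r).reshape(-1,2).round(1).tolist())
    n=M[:,2]; print("tilt",np.degrees(np.arccos(n[2])),"dir",np.degrees(np.arctan2(n[1],n[0])),"knob",p+.029*n)
    if n[2]>0:
        h=np.degrees(np.arctan2(-n[1],-n[0])); 
        Rt=down(h,np.degrees(np.arccos(n[2]))); print(h)
        plan(p+n*.12,Rt,60);
E
```

```text
[ 0.3791 -0.2764  0.0333] [[0.9, 0.208, -0.382], [-0.068, 0.935, 0.349], [0.43, -0.289, 0.855]] [[0.9, 2.4], [0.0, 1.5], [0.6, 0.8], [1.4, 0.7], [0.5, 1.9], [3.0, 2.2], [0.4, 2.9], [0.1, 0.8], [0.2, 2.3], [1.7, 0.8], [2.6, 0.9], [2.2, 2.2], [0.9, 1.4], [3.8, 1.0]]
tilt 31.187052226992815 dir 137.5633452279918 knob [ 0.36804944 -0.2662548   0.05812763]
-42.43665477200821
4 [[60, [25.3, -27.4, -0.9], [4.04, -1.29, 6.03]], [60, [22.0, -30.0, 0.7], [4.04, -1.29, 6.03]], [60, [18.6, -32.1, 2.6], [4.04, -1.29, 6.03]], [60, [15.0, -33.6, 4.7], [4.04, -1.29, 6.03]]]
[ 0.377  -0.2765  0.0336] [[0.904, -0.206, 0.375], [-0.075, -0.94, -0.334], [0.421, 0.273, -0.865]] [[2.8, 1.7], [0.1, 0.7], [0.1, 0.8], [21.0, 0.8], [3.3, 4.4], [2.5, 10.6], [1.9, 3.8], [0.0, 0.1], [0.4, 2.3], [0.1, 1.8], [2.5, 0.2], [2.9, 2.1], [0.3, 0.5], [3.3, 0.8]]
tilt 149.85395345726772 dir -41.62729010730894 knob [ 0.3878969  -0.28616703  0.00847872]
```

```bash
python3 -m inch '[[60,[25,-27,-1],[4,-1.3,6]],[60,[22,-30,0.7],[4,-1.3,6]],[60,[19,-32,2.6],[4,-1.3,6]],[60,[15,-34,5],[4,-1.3,6]],[60,[0,0,0],[0,0,0]]]'
python3 - <<'E'
from fit import *
n=np.array([-.382,.349,.855]); p=np.array([.3791,-.2764,.0333])
Rt=down(-42.4,31.2)
plan(p+n*.12,Rt,60); 
snap("wrist","w6.png")
for k in("lid_knob","lid","ear0"):
    for r in imaging.tip_of("wrist",k)[:3]: print(k,np.round(r["pixel"],1),r["confidence"])
M=np.array([[0.9,0.208,-0.382],[-0.068,0.935,0.349],[0.43,-0.289,0.855]])
for k in("K","L","E180","E60","E-60"): print(k,proj("wrist",p+M@model(k)).round(1))
E
```

```text
time: 7.15
position: [0.3973, -0.2423, 0.1574]
tool_rot: [0.702, 0.19, -0.521, 0.446]
ft_force: [-0.8, -0.2, 0.6]
grip_width: 0.052
2 [[60, [6.0, -29.1, 16.6], [2.78, -3.4, 2.99]], [60, [5.4, -28.7, 17.7], [2.78, -3.4, 2.99]]]
lid_knob [232.3 250.1] 0.88
lid [235.7 242.8] 0.59
lid [282.6 109. ] 0.55
ear0 [231.5 176.6] 0.68
ear0 [292.9 279.7] 0.62
K [225.1 249.5]
L [232.3 242.7]
E180 [176.8 271. ]
E60 [233.4 175.8]
E-60 [288.6 278.8]
```

View pics/w6.png

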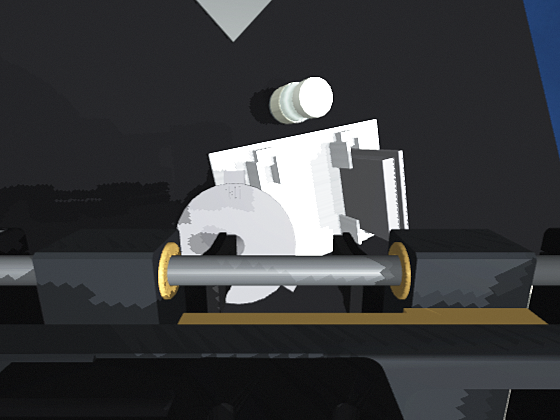

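```bash
python3 -m inch '[[60,[6,-29,17],[2.8,-3.4,3]],[60,[5.5,-29,17.5],[2.8,-3.4,3]],[60,[0,0,0],[0,0,0]]]'
python3 - <<'E'
from fit import *
n=np.array([-.382,.349,.855]); p=np.array([.3791,-.2764,.0333])
print(get_obs()["q"])
plan(p+n*.12,down(-42.4,31.2),60); plan(p+n*.029,down(-42.4,31.2),60,lin=35)
E
```

```text
time: 7.72
position: [0.4008, -0.2374, 0.1519]
tool_rot: [0.716, 0.166, -0.502, 0.455]
ft_force: [-0.4, -0.6, 0.1]
grip_width: 0.0601
[-0.94467827  0.32010938  2.29099841  1.29372668  0.23942965 -1.54693336]
2 [[60, [1.3, -27.7, 20.0], [2.09, -3.92, 1.2]], [60, [2.0, -27.1, 20.9], [2.09, -3.92, 1.2]]]
4 [[60, [23.1, -13.0, 13.1], [1.05, -1.96, 0.6]], [60, [23.4, -13.1, 12.6], [1.05, -1.96, 0.6]], [60, [23.7, -13.1, 12.0], [1.05, -1.96, 0.6]], [60, [23.9, -13.1, 11.4], [1.05, -1.96, 0.6]]]
```

Run:
```python
from fit import *
plan(np.array([.3673,-.2656,.17]),down(47.5),60,ang=9.9)
```

```text
9 [[60, [-0.6, -1.0, 4.0], [-9.06, 1.91, -3.02]], [60, [-0.8, -1.7, 3.9], [-9.06, 1.91, -3.02]], [60, [-0.8, -2.5, 3.7], [-9.06, 1.91, -3.02]], [60, [-0.9, -3.2, 3.4], [-9.06, 1.91, -3.02]], [60, [-0.9, -3.8, 3.0], [-9.06, 1.91, -3.02]], [60, [-0.8, -4.4, 2.5], [-9.06, 1.91, -3.02]], [60, [-0.7, -4.8, 1.9], [-9.06, 1.91, -3.02]], [60, [-0.6, -5.2, 1.2], [-9.06, 1.91, -3.02]], [60, [-0.4, -5.5, 0.5], [-9.06, 1.91, -3.02]]]
```

```bash
python3 -m inch '[[60,[-6,-1,4],[-9,1.9,-3]],[60,[-1,-2,4],[-9,1.9,-3]],[60,[-1,-2.5,4],[-9,1.9,-3]],[60,[-1,-3,3.4],[-9,1.9,-3]],[60,[-1,-4,3],[-9,1.9,-3]],[60,[-1,-4.4,2.5],[-9,1.9,-3]],[60,[-0.7,-5,2],[-9,1.9,-3]],[60,[-0.6,-5,1],[-9,1.9,-3]],[60,[0,-5.5,0.5],[-9,1.9,-3]],[60,[0,0,0],[0,0,0]]]'
python3 - <<'E'
from fit import *
plan(np.array([.3673,-.2656,.15]),down(47.5),60,ang=9.9)
n=np.array([-.382,.349,.855]); p=np.array([.3791,-.2764,.0333])
M=np.array([[0.9,0.208,-0.382],[-0.068,0.935,0.349],[0.43,-0.289,0.855]])
snap("wrist","w7.png")
for k in("lid_knob","lid","ear0"):
    for r in imaging.tip_of("wrist",k)[:3]: print(k,np.round(r["pixel"],1),r["confidence"])
for k in("K","L","E180","E60","E-60"): print(k,proj("wrist",p+M@model(k)).round(1))
E
```

```text
time: 8.98
position: [0.3631, -0.2804, 0.1617]
tool_rot: [0.249, 0.656, -0.275, 0.657]
ft_force: [0.2, -0.8, 0.1]
grip_width: 0.0596
1 [[60, [30.1, 14.6, -7.7], [-1.06, 0.84, 1.94]]]
lid_knob [303.9 190.9] 0.81
lid_knob [262.3 150.9] 0.17
lid [300.6 200.6] 0.7
ear0 [365.5 195.4] 0.98
ear0 [271.2 261.5] 0.75
ear0 [270.2 154. ] 0.72
K [300.5 195.4]
L [300.1 203.4]
E180 [264.6 154.4]
E60 [365.5 198.2]
E-60 [270.9 262.9]
```

Run:
```python
from fit import *
W,T,S="wrist","top","side"
o=[(W,"K",303.9,190.9),(W,"L",300.6,200.6),(W,"E60",365.5,195.4),(W,"E-60",271.2,261.5),(W,"E180",270.2,154),(T,"E180",384,255.8),(S,"E180",350.6,175.2),(T,"K",385.1,236),(S,"K",332.4,157.7),(T,"L",387.1,235.1),(S,"L",332.5,166.4),(T,"E60",371.7,221.2),(S,"E60",314.6,169.4),(S,"E-60",333.6,147.8)]
p,M,r=fitlid(o,[.376,-.279,.032],R.identity()); n=M[:,2]; print(p.round(4),n.round(3),np.abs(r).reshape(-1,2).round(1).tolist())
print("tilt",np.degrees(np.arccos(n[2])),"dir",np.degrees(np.arctan2(n[1],n[0])))
g=p+n*.031; print(g)
plan(g+[0,0,.05],down(47.5),60,ang=9.9)
```

```text
[ 0.3783 -0.2741  0.0338] [-0.391  0.402  0.828] [[1.3, 0.9], [0.7, 0.8], [1.0, 2.1], [0.1, 1.3], [4.1, 1.2], [0.8, 1.5], [0.7, 0.1], [0.8, 2.2], [3.2, 2.9], [0.8, 0.5], [0.1, 2.0], [3.1, 1.0], [2.0, 2.7], [3.1, 1.4]]
tilt 34.106604452322536 dir 134.2316649604914
[ 0.36618722 -0.26159684  0.05945679]
2 [[60, [35.0, 8.6, -4.7], [-0.56, 0.34, 0.87]], [60, [35.1, 8.1, -4.4], [-0.56, 0.34, 0.87]]]
```

```bash
python3 -m inch '[[60,[35,8.6,-4.7],[0,0.4,0.9]],[60,[35,8,-4.4],[0,0.4,0.9]],[60,[0,0,0],[0,0,0]]]'
python3 - <<'E'
from fit import *
plan(np.array([ 0.3662,-0.2616,0.0595]),down(45.5),60,lin=25)
E
```

```text
time: 9.55
position: [0.3657, -0.2629, 0.0903]
tool_rot: [0.265, 0.655, -0.265, 0.656]
ft_force: [0.2, -0.2, 0.9]
grip_width: 0.0602
2 [[60, [24.9, 0.6, -0.3], [0.26, 0.04, -0.01]], [60, [24.9, 0.6, -0.3], [0.26, 0.04, -0.01]]]
```

```bash
python3 -m inch '[[60,[22,0.6,0],[0,0,0]],[60,[22,0.6,0],[0,0,0]],[60,[5,0,0],[0,0,0]],[15,[0,0,0],[0,0,0]],[15,[0,0,0],[0,0,0]],[15,[0,0,0],[0,0,0]],[15,[0,0,0],[0,0,0]],[15,[0,0,0],[0,0,0]]]' 30
```

```text
time: 10.55
position: [0.3694, -0.2676, 0.0471]
tool_rot: [0.263, 0.65, -0.269, 0.66]
ft_force: [0.4, 0.0, 0.3]
grip_width: 0.0191
```

```bash
python3 -m inch '[[15,[0,0,0],[0,0,0]],[15,[0,0,0],[0,0,0]]]'
python3 - <<'E'
from fit import *
snap("wrist","w8.png")
for k in("lid_knob","lid","ear0"):
    for r in imaging.tip_of("wrist",k)[:3]: print(k,np.round(r["pixel"],1),round(r["confidence"],2))
im=cv2.imread("pics/w8.png"); cv2.imwrite("pics/w8c.png",cv2.resize(im[120:330,170:420],None,fx=3,fy=2.8))
E
```

```text
time: 10.8
position: [0.3695, -0.2676, 0.0472]
tool_rot: [0.263, 0.65, -0.269, 0.66]
ft_force: [-1.1, -1.0, 1.5]
grip_width: 0.0157
lid_knob [282.4 240.6] 0.93
lid [282.2 249.3] 0.74
ear0 [382.1 240.4] 0.9
ear0 [226.7 177.2] 0.76
```

View pics/w8c.png

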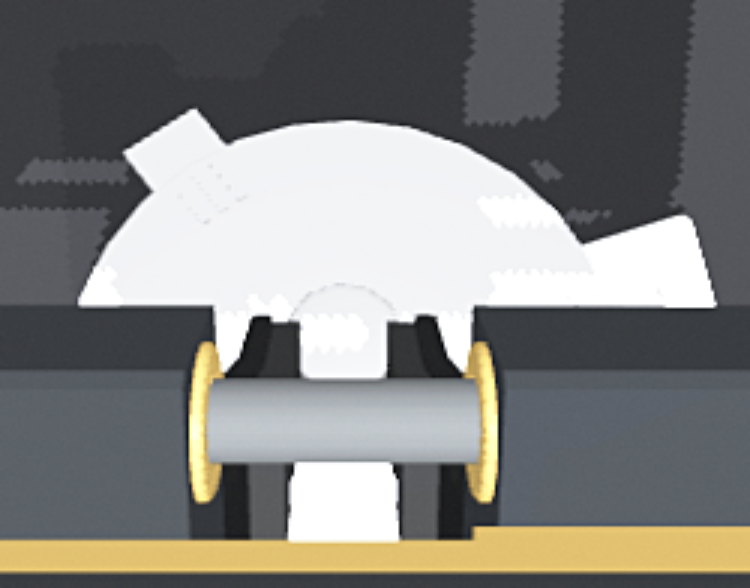

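Run:
```python
from fit import *
W,T,S="wrist","top","side"
for n in(T,S):
    snap(n)
    for k in("lid_knob","lid","ear0"):
        for r in imaging.tip_of(n,k)[:3]: print(n,k,np.round(r["pixel"],1),round(r["confidence"],2))
ob=get_obs(); Rt=R.from_quat(ob["tool_rot"]).as_matrix(); print(Rt.round(2).tolist(), ob["grip_width"])
o=[(W,"K",282.4,240.6),(W,"L",282.2,249.3),(W,"E60",382.1,240.4),(W,"E180",226.7,177.2)]
p,M,r=fitlid(o,[.376,-.279,.032],R.identity()); n=M[:,2]; print(p.round(4),n.round(3),np.abs(r).reshape(-1,2).round(1).tolist())
print("knob z26, z37, lid in tool",[(Rt.T@(p+n*z-ob["position"])).round(4) for z in(.026,.037,0)])
for z in(0,): print("tips",[proj(W,ob["position"]+Rt@[0,y,0]).round(1) for y in(-.0075,.0075)],[proj(W,ob["position"]+Rt@[-.019,y,-.0095]).round(1) for y in(-.0075,.0075)])
```

```text
side lid_knob [333.2 157.2] 0.84
side lid [333.  165.1] 0.74
side ear0 [350.  176.2] 0.96
side ear0 [316.3 171.5] 0.65
side ear0 [332.5 147.4] 0.64
[[0.01, 0.7, 0.72], [-0.01, 0.72, -0.7], [-1.0, -0.0, 0.02]] 0.015251429601211982
[ 0.3778 -0.2761  0.0391] [-0.416  0.42   0.806] [[0.1, 0.3], [0.0, 1.4], [0.2, 0.5], [0.3, 0.5]]
knob z26, z37, lid in tool [array([-0.0129, -0.0001, -0.0033]), array([-0.0219,  0.    , -0.0096]), array([ 0.0083, -0.0003,  0.0118])]
tips [array([270.3, 238. ]), array([294.8, 237.9])] [array([268.7, 233.5]), array([296. , 233.5])]
```

```bash
python3 -m inch '[[15,[-5,0,0],[0,0,0]],[15,[-8,0,0],[0,0,0]],[15,[0,0,0],[0,0,0]]]'
python3 - <<'E'
from fit import *
for n in("wrist","side"):
    snap(n,"l1"+n+".png")
    for k in("lid_knob","lid","ear0"):
        for r in imaging.tip_of(n,k)[:3]: print(n,k,np.round(r["pixel"],1),round(r["confidence"],2))
print(get_obs()["grip_width"],get_obs()["ft_force"])
E
```

```text
time: 11.78
position: [0.3691, -0.2671, 0.0607]
tool_rot: [0.263, 0.651, -0.269, 0.66]
ft_force: [0.1, -0.2, 0.0]
grip_width: 0.0148
wrist lid_knob [280.4 233.7] 0.94
wrist lid [283.6 242.8] 0.77
wrist ear0 [376.1 231.9] 0.83
side lid_knob [332.7 159.3] 0.91
side lid_knob [301.7 162.3] 0.41
side lid [331.4 166.9] 0.62
side lid [261.9 285.8] 0.48
side ear0 [332.2 146.7] 0.82
side ear0 [317.6 171.4] 0.75
side ear0 [349.3 176.7] 0.64
0.015011370150931774 [-0.29190841  0.61661514 -0.00165345]
```

Run:
```python
from fit import *
q=[0.618,0.336,-0.576,0.417]; Rt=R.from_quat(q).as_matrix(); P=np.array([.43,-.2874,.2363])
for x in(0,-.019,-.07): print(x,proj("side",P+Rt@[x,0,0]).round(1))
t=proj("side",P); im=cv2.imread("pics/s4.png")
ob=get_obs(); print("now",proj("side",ob["position"]).round(1)); Rn=R.from_quat(ob["tool_rot"]).as_matrix()
for z in(-.0095,.0095):
  for x in(0,-.019): print(x,z,[proj("wrist",ob["position"]+Rn@[x,y,z]).round(1).tolist() for y in(-.0075,.0075)])
a=cv2.resize(im[60:120,290:350],(400,400),interpolation=2); cv2.circle(a,tuple(int(v) for v in((t[0]-290+.5)*6.667,(t[1]-60+.5)*6.667)),4,(0,0,255),-1)
w=cv2.imread("pics/l1wrist.png")[180:280,230:330]; b=cv2.resize(w,(400,400),interpolation=2)
for y in(-.0075,.0075):
    for z in(-.0095,.0095):
        u=proj("wrist",ob["position"]+Rn@[0,y,z]); cv2.circle(b,tuple(int(v) for v in((u[0]-230+.5)*4,(u[1]-180+.5)*4)),4,(0,0,255),-1)
cv2.imwrite("pics/cmp.png",np.hstack([a,b]))
```

```text
0 [319.8 101.9]
-0.019 [320.7  96.2]
-0.07 [323.2  80.1]
now [335.6 158.8]
0 -0.0095 [[270.2, 223.2], [294.9, 223.1]]
-0.019 -0.0095 [[268.7, 233.5], [296.0, 233.5]]
0 0.0095 [[270.5, 252.4], [294.7, 252.3]]
-0.019 0.0095 [[269.1, 265.5], [295.8, 265.4]]
```

View pics/cmp.png

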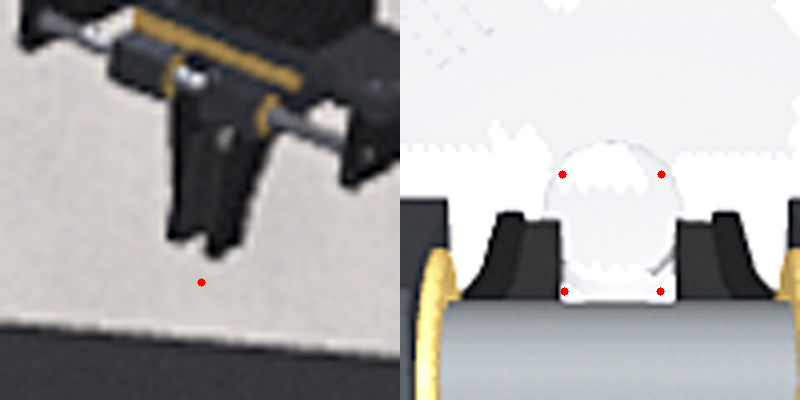

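The overlay shows the fingertips lie about 18 mm behind the reported TCP point (side: tips at row ~97 against 102 predicted; wrist: tips at row 233 against 223). Both grips therefore sat too high. I'll place the grasp point 37 mm behind the reported position and try again.

```bash
python3 -m inch '[[60,[-25,0,0],[0,0,0]],[60,[-5,0,0],[0,0,0]],[60,[0,0,0],[0,0,0]],[60,[0,0,0],[0,0,0]],[60,[0,0,0],[0,0,0]]]'
python3 - <<'E'
from fit import *
for n in("wrist","side"):
    snap(n,"m1"+n+".png")
    for k in("lid_knob","lid","ear0"):
        for r in imaging.tip_of(n,k)[:4]: print(n,k,np.round(r["pixel"],1),round(r["confidence"],2))
p=np.array([.3778,-.2761,.0361]);n=np.array([-.4,.41,.82]); print(proj("wrist",p+n*.026),proj("wrist",p))
E
```

```text
time: 12.8
position: [0.3676, -0.2655, 0.0887]
tool_rot: [0.264, 0.652, -0.268, 0.658]
ft_force: [-0.2, 0.2, -0.4]
grip_width: 0.0558
wrist lid_knob [283.2 225.2] 0.84
wrist lid_knob [283.4 228.5] 0.35
wrist lid [286.  232.9] 0.56
wrist ear0 [366.9 223.2] 0.84
wrist ear0 [246.  313.8] 0.69
wrist ear0 [238.2 169.7] 0.55
side lid_knob [335.3 159.5] 0.76
side lid [334.6 165.4] 0.63
side lid [289.9 146.6] 0.44
side ear0 [345.3 174.6] 0.97
side ear0 [317.  170.8] 0.97
[282.6958117  221.39256315] [282.42080067 231.22101202]
```

Run:
```python
from fit import *
W,T,S="wrist","top","side"
o=[(W,"K",283.2,225.2),(W,"L",286,232.9),(W,"E60",366.9,223.2),(W,"E-60",246,313.8),(W,"E180",238.2,169.7),(S,"K",333.7,158.9),(S,"L",333,166),(S,"E180",348,175.5),(S,"E60",317,171),(S,"E-60",332.5,147)]
p,M,r=fitlid(o,[.376,-.279,.032],R.identity()); n=M[:,2]; print(p.round(4),n.round(3),np.abs(r).reshape(-1,2).round(1).tolist())
print("tilt",np.degrees(np.arccos(n[2])),"dir",np.degrees(np.arctan2(n[1],n[0])))
g=p+n*.029; print(g)
plan(g,down(45.5),60,off=37,lin=30)
```

```text
[ 0.3797 -0.2761  0.0353] [-0.393  0.348  0.851] [[0.1, 0.3], [1.9, 0.4], [0.3, 1.0], [1.0, 1.2], [0.4, 0.5], [1.7, 0.5], [0.9, 2.4], [1.7, 1.5], [0.3, 0.1], [2.9, 0.8]]
tilt 31.676707951586575 dir 138.47672639899395
[ 0.36829276 -0.26599877  0.06002823]
3 [[60, [22.0, 0.1, -0.1], [0.09, 0.2, 0.04]], [60, [22.0, 0.1, 0.0], [0.09, 0.2, 0.04]], [60, [22.0, 0.1, 0.1], [0.09, 0.2, 0.04]]]
```

```bash
python3 -m inch '[[60,[24,0,0],[0,0,0]],[60,[24,0,0],[0,0,0]],[60,[10,0,0],[0,0,0]],[60,[6,0,0],[0,0,0]]]'; python3 -m inch '[[12,[0,0,0],[0,0,0]],[12,[0,0,0],[0,0,0]],[12,[0,0,0],[0,0,0]],[12,[0,0,0],[0,0,0]],[12,[0,0,0],[0,0,0]],[12,[0,0,0],[0,0,0]],[12,[0,0,0],[0,0,0]]]' 35
```

```text
time: 13.7
position: [0.3696, -0.2679, 0.0246]
tool_rot: [0.263, 0.651, -0.269, 0.66]
ft_force: [0.2, -0.4, -1.0]
grip_width: 0.06
time: 14.58
position: [0.3702, -0.2686, 0.026]
tool_rot: [0.263, 0.65, -0.269, 0.66]
ft_force: [0.4, 0.0, -1.1]
grip_width: 0.0212
```

```bash
python3 -m inch '[[12,[-8,0,0],[0,0,0]],[12,[-20,0,0],[0,0,0]],[12,[-40,0,0],[0,0,0]],[12,[-50,0,0],[0,0,0]],[12,[0,0,0],[0,0,0]]]'
python3 - <<'E'
from fit import *
for n in("wrist","side","top"):
    snap(n,"n1"+n+".png")
    for k in("lid_knob","lid","ear0"):
        for r in imaging.tip_of(n,k)[:4]: print(n,k,np.round(r["pixel"],1),round(r["confidence"],2))
E
```

```text
time: 15.2
position: [0.3685, -0.2662, 0.1479]
tool_rot: [0.263, 0.651, -0.269, 0.66]
ft_force: [0.3, -0.2, -0.9]
grip_width: 0.0209
wrist lid [282.4 260.1] 0.89
wrist ear0 [224.6 180.8] 0.78
side lid_knob [338.3 126.6] 0.96
side lid_knob [356.  145.8] 0.26
side lid_knob [288.5 147.3] 0.21
side lid [335.3 131.6] 0.81
side ear0 [318.7 137.9] 0.81
side ear0 [354.8 144.4] 0.78
side ear0 [331.5 114.1] 0.71
top lid_knob [390.8 239.2] 0.63
top lid [393.1 235.8] 0.46
top ear0 [373.6 224.3] 0.58
top ear0 [390.7 261.1] 0.51
top ear0 [194.4 207.4] 0.31
```

```bash
cat > mat.py <<'E'
from fit import *
W,T,S="wrist","top","side"
o=[(W,"E180",224.6,180.8),(S,"E180",354.8,144.4),(T,"E180",390.7,261.1),(S,"E60",318.7,137.9),(T,"E60",373.6,224.3),(S,"E-60",331.5,114.1),(S,"K",338.3,126.6),(T,"K",390.8,239.2),(W,"L",282.4,260.1),(S,"L",335.3,131.6),(T,"L",393.1,235.8)]
ob=get_obs(); P=np.array(ob["position"]); Rt=R.from_quat(ob["tool_rot"])
p,M,r=fitlid(o,[.37,-.27,.155],R.from_rotvec([-.35,-.4,0])); n=M[:,2]; print(p.round(4),n.round(3),np.abs(r).reshape(-1,2).round(1).tolist())
print("tilt",np.degrees(np.arccos(n[2])),"dir",np.degrees(np.arctan2(n[1],n[0])))
Mt=Rt.as_matrix().T@M; pt=Rt.as_matrix().T@(p-P); print("lid in tool",pt.round(4),"knob26",(pt+Mt[:,2]*.026).round(4),"n",Mt[:,2].round(3))
np.savez("held.npz",Mt=Mt,pt=pt)
E
cat > go.py <<'E'
import sys; from fit import *
# go.py x y z yaw_change grip : put held lid origin there, level
h=np.load("held.npz"); Mt,pt=h["Mt"],h["pt"]; x,y,z,yaw,grip=map(float,sys.argv[1:6])
ob=get_obs(); Rt=R.from_quat(ob["tool_rot"]); n=Rt.apply(Mt[:,2]); ax=np.cross(n,[0,0,1]); s=np.linalg.norm(ax)
rm=R.from_rotvec(ax/s*np.arctan2(s,n[2])) if s>1e-6 else R.identity()
Rn=R.from_euler("z",yaw,degrees=True)*rm*Rt
g=np.array([x,y,z])-Rn.apply(pt)   # TCP target
plan(g,Rn.as_matrix(),int(grip),off=0,lin=50,ang=9)
E
python3 mat.py; python3 go.py .575 -.015 .12 40 12
```

```text
[ 0.3753 -0.2717  0.151 ] [-0.435  0.312  0.845] [[0.3, 0.5], [0.9, 1.3], [1.0, 3.9], [1.4, 0.9], [0.9, 2.3], [0.8, 0.3], [1.1, 0.3], [2.5, 1.3], [1.3, 0.2], [0.3, 0.3], [1.4, 0.3]]
tilt 32.371774329268 dir 144.2998132008647
lid in tool [-0.0069  0.0007  0.0115] knob26 [-0.0289 -0.0014 -0.0022] n [-0.847 -0.081 -0.525]
7 [[12, [3.3, 44.9, -4.9], [-5.58, 4.13, -2.22]], [12, [1.7, 45.3, -0.3], [-5.58, 4.13, -2.22]], [12, [-0.2, 45.1, 4.2], [-5.58, 4.13, -2.22]], [12, [-2.4, 44.5, 8.4], [-5.58, 4.13, -2.22]], [12, [-4.8, 43.3, 12.5], [-5.58, 4.13, -2.22]], [12, [-7.5, 41.7, 16.2], [-5.58, 4.13, -2.22]], [12, [-10.4, 39.6, 19.5], [-5.58, 4.13, -2.22]]]
```

```bash
python3 -m inch '[[12,[3,45,-5],[-5.6,4.1,-2.2]],[12,[1.7,45,0],[-5.6,4.1,-2.2]],[12,[0,45,4],[-5.6,4.1,-2.2]],[12,[-2.4,44.5,8.4],[-5.6,4.1,-2.2]],[12,[-5,43,12.5],[-5.6,4.1,-2.2]],[12,[-7.5,42,16],[-5.6,4.1,-2.2]],[12,[-10,40,19.5],[-5.6,4.1,-2.2]],[12,[0,0,0],[0,0,0]]]'
cat > det.py <<'E'
import sys; from fit import *
for n in sys.argv[1].split(","):
    snap(n,sys.argv[2]+n+".png")
    for k in sys.argv[3].split(","):
        for r in imaging.tip_of(n,k)[:4]: print(n,k,np.round(r["pixel"],1),round(r["confidence"],2))
E
python3 go.py .575 -.015 .08 0 12; python3 det.py top,side,wrist o1 lid_knob,lid,ear0
python3 - <<'E'
from fit import *
h=np.load("held.npz"); ob=get_obs(); Rt=R.from_quat(ob["tool_rot"]).as_matrix(); p=ob["position"]+Rt@h["pt"]; M=Rt@h["Mt"]; print(p,M[:,2],ob["q"])
for n in("top","side","wrist"): print(n,[(k,proj(n,p+M@model(k)).round(1).tolist()) for k in("K","L","E180","E60","E-60")])
E
```

```text
time: 16.8
position: [0.5688, -0.0093, 0.1152]
tool_rot: [-0.005, 0.875, -0.042, 0.483]
ft_force: [-0.6, -0.7, -2.2]
grip_width: 0.0208
1 [[12, [33.6, -3.4, 12.8], [0.08, -0.31, -0.08]]]
top lid_knob [293.5 160.2] 0.69
top lid [293.7 164.3] 0.62
top lid [295.9 160.5] 0.61
top ear0 [312.2 183. ] 0.48
side lid_knob [243.5 167.4] 0.76
side lid_knob [289.7 148.9] 0.66
side lid [249.1 178.9] 0.76
side ear0 [244.9 193.5] 0.73
side ear0 [270.6 173.5] 0.66
side ear0 [228.7 172.1] 0.65
wrist lid_knob [285.  252.9] 0.91
wrist lid_knob [113.1 226. ] 0.39
wrist lid_knob [ 28.7 205.1] 0.37
wrist lid [283.7 260.3] 0.57
[ 0.58010148 -0.01333031  0.11836817] [ 4.56131213e-03 -5.60692049e-04  9.99989440e-01] [-0.14739696  0.82782029  1.20568801 -0.12657028  1.65909654 -1.63227248]
top [('K', [297.8, 162.2]), ('L', [297.4, 163.4]), ('E180', [311.1, 182.7]), ('E60', [273.7, 165.5]), ('E-60', [307.3, 142.0])]
side [('K', [246.7, 170.6]), ('L', [247.2, 178.7]), ('E180', [270.0, 173.7]), ('E60', [241.9, 192.5]), ('E-60', [229.8, 170.8])]
wrist [('K', [279.4, 252.1]), ('L', [283.5, 259.1]), ('E180', [224.1, 179.5]), ('E60', [393.6, 244.7]), ('E-60', [236.3, 370.3])]
```

```bash
python3 go.py .575 -.015 .028 0 12
```

```text
2 [[12, [39.6, 2.7, 21.8], [0.01, -0.13, -0.0]], [12, [39.6, 2.7, 21.7], [0.01, -0.13, -0.0]]]
```

```bash
python3 -m inch '[[12,[40,2.7,22],[0,0,0]],[12,[39,2.7,21],[0,0,0]],[12,[0,0,0],[0,0,0]]]'; python3 go.py .575 -.015 .017 0 12;python3 -m inch '[[12,[4,0,2],[0,0,0]],[12,[2,0,1],[0,0,0]]]';  python3 go.py .575 -.015 .017 0 12
```

```text
time: 17.77
position: [0.5627, -0.0159, 0.0286]
tool_rot: [-0.003, 0.873, -0.045, 0.485]
ft_force: [-0.1, 0.2, -1.7]
grip_width: 0.0212
1 [[12, [10.1, 1.7, 5.0], [-0.01, 0.01, 0.01]]]
time: 18.02
position: [0.564, -0.0168, 0.0243]
tool_rot: [-0.003, 0.872, -0.045, 0.487]
ft_force: [-0.7, 0.7, -0.9]
grip_width: 0.021
1 [[12, [7.2, 2.2, 1.5], [-0.04, 0.24, 0.03]]]
```

```bash
python3 -m inch '[[12,[3.4,0,2],[0,0,0]],[12,[2.6,0,1.5],[0,0,0]]]'; python3 -m inch '[[12,[2.6,0,1.5],[0,0,0]]]';  python3 -m inch '[[12,[1.8,0,1],[0,0,0]]]'; python3 go.py .575 -.015 .017 0 12
```

```text
time: 18.27
position: [0.5654, -0.0177, 0.0193]
tool_rot: [-0.003, 0.871, -0.046, 0.489]
ft_force: [-0.5, -1.1, 3.2]
grip_width: 0.0214
time: 18.4
position: [0.5652, -0.0182, 0.0187]
tool_rot: [-0.003, 0.872, -0.046, 0.488]
ft_force: [-0.3, -1.2, 13.1]
grip_width: 0.0211
time: 18.52
position: [0.5652, -0.0181, 0.0189]
tool_rot: [-0.003, 0.872, -0.046, 0.488]
ft_force: [-0.1, 1.2, 6.8]
grip_width: 0.021
1 [[12, [3.1, 3.0, -2.5], [-0.06, 0.34, 0.05]]]
```

```bash
python3 -m inch '[[50,[0,0,0],[0,0,0]],[50,[0,0,0],[0,0,0]],[50,[0,0,0],[0,0,0]],[50,[-30,0,0],[0,0,0]],[50,[-50,0,0],[0,0,0]],[50,[-40,0,0],[0,0,0]],[50,[0,0,0],[0,0,0]]]'
python3 det.py top,side,wrist p1 lid_knob,lid,ear0
```

```text
time: 19.4
position: [0.6288, -0.0122, 0.1225]
tool_rot: [-0.003, 0.872, -0.046, 0.487]
ft_force: [0.2, -0.6, 0.0]
grip_width: 0.0502
top lid_knob [313.6 183.5] 0.51
top lid_knob [295.6 164.4] 0.44
top lid [296.7 166.5] 0.65
top ear0 [311.1 185.4] 0.6
top ear0 [306.3 148.8] 0.52
top ear0 [198.2 230.5] 0.17
side lid_knob [245.  197.9] 0.91
side lid_knob [204.7 205.7] 0.42
side lid [300.1 162.7] 0.16
side ear0 [231.4 201.7] 0.94
side ear0 [246.5 219.9] 0.71
side ear0 [271.6 204.3] 0.6
wrist lid_knob [283.9 207.7] 0.61
wrist lid [288.3 212.7] 0.82
wrist lid [352.6 205.5] 0.35
wrist ear0 [256.2 282. ] 0.95
wrist ear0 [248.9 169.2] 0.8
wrist ear0 [352.5 204.7] 0.75
wrist ear0 [ 36.8 156.9] 0.36
```

```bash
cat > flat.py <<'E'
from fit import *
def fitflat(obs,p0,yaw0,z=None,mod=model):
    C={n:cam(n) for n in{o[0] for o in obs}}
    def f(v):
        Rm=R.from_euler("z",v[2]).as_matrix(); r=[]
        for n,k,u,w in obs:
            K,t,Q=C[n]; p=K@(Q.T@(np.array([v[0],v[1],z])+Rm@mod(k)-t)); r+=list(p[:2]/p[2]-[u,w])
        return np.array(r)
    s=least_squares(f,[p0[0],p0[1],np.radians(yaw0)],loss="soft_l1",f_scale=2); return s.x[:2],np.degrees(s.x[2]),s.fun
E
python3 - <<'E'
from flat import *
W,T,S="wrist","top","side"
h=np.load("held.npz")
o=[(W,"K",283.9,207.7),(W,"L",288.3,212.7),(W,"E180",248.9,169.2),(W,"E60",352.5,204.7),(W,"E-60",256.2,282),(S,"K",245,197.9),(S,"E-60",231.4,201.7),(S,"E60",246.5,219.9),(S,"E180",271.6,204.3),(T,"K",295.6,164.4),(T,"L",296.7,166.5),(T,"E180",311.1,185.4),(T,"E-60",306.3,148.8)]
p,y,r=fitflat(o,(.575,-.015),40,.017); print(p,y,np.abs(r).reshape(-1,2).round(1).tolist())
P,M,r=fitlid(o,[p[0],p[1],.017],R.from_euler("z",y,degrees=True)); print("free",P.round(4),M[:,2].round(3))
plan(np.array([.518,.306,.17]),down(100),50,off=0,lin=50)
E
```

```text
[ 0.58207088 -0.01576667] 35.12028587340692 [[0.2, 0.1], [2.3, 3.0], [2.1, 1.8], [1.6, 0.8], [2.2, 1.4], [3.3, 2.6], [0.6, 2.1], [2.4, 2.2], [1.2, 1.8], [1.5, 1.5], [0.1, 0.5], [1.3, 0.5], [0.5, 1.9]]
free [ 0.5821 -0.0155  0.0166] [-0.004 -0.061  0.998]
7 [[50, [-0.0, 44.1, -20.3], [-1.89, -4.63, 0.16]], [50, [-1.5, 44.7, -18.7], [-1.89, -4.63, 0.16]], [50, [-2.8, 45.3, -17.1], [-1.89, -4.63, 0.16]], [50, [-4.0, 45.8, -15.3], [-1.89, -4.63, 0.16]], [50, [-5.0, 46.3, -13.4], [-1.89, -4.63, 0.16]], [50, [-5.9, 46.8, -11.4], [-1.89, -4.63, 0.16]], [50, [-6.6, 47.1, -9.4], [-1.89, -4.63, 0.16]]]
```

```bash
python3 -m inch '[[50,[0,44,-20],[-1.9,-4.6,0]],[50,[-1.5,45,-19],[-1.9,-4.6,0]],[50,[-3,45,-17],[-1.9,-4.6,0]],[50,[-4,46,-15],[-1.9,-4.6,0]],[50,[-5,46,-13],[-1.9,-4.6,0]],[50,[-6,47,-11],[-1.9,-4.6,0]],[50,[-7,47,-9],[-1.9,-4.6,0]],[50,[0,0,0],[0,0,0]]]'
python3 det.py wrist,side,top q1 tray,tray_seat,hook0_at,bottle_a
python3 - <<'E'
from h import *
print(proj("wrist",[.459,.296,.045]))
for r in imaging.cut_out("wrist","tray")[:2]: print(r["confidence"],r["box"])
for r in imaging.cut_out("wrist","hook0")[:4]: print("hook",r["confidence"],r["box"])
E
```

```text
time: 21.0
position: [0.5159, 0.3144, 0.1689]
tool_rot: [-0.07, 0.698, 0.06, 0.71]
ft_force: [-1.3, -0.6, 0.1]
grip_width: 0.0503
wrist tray [457.2 235. ] 0.81
wrist tray [276.1 130.7] 0.76
wrist tray_seat [270.5 131.5] 0.61
wrist hook0_at [273.6  50. ] 0.74
wrist hook0_at [488.1 183. ] 0.67
wrist bottle_a [279.8 230.4] 0.97
side tray [195.1 382. ] 0.92
side tray [260.  297.7] 0.72
side tray [336.8 389.4] 0.71
side tray_seat [343.  373.3] 0.75
side tray_seat [189.4 367.5] 0.64
side tray_seat [261.8 287.5] 0.57
side hook0_at [292.8 286.3] 0.91
side hook0_at [225.8 362.4] 0.9
side hook0_at [379. 372.] 0.59
side bottle_a [212.  297.7] 0.98
side bottle_a [206.1 208.2] 0.61
side bottle_a [287.8 179.8] 0.5
top tray [135.7 280.9] 0.83
top tray [113.5 182.5] 0.69
top tray [192.3 206.9] 0.59
top tray [192.4 208.6] 0.42
top tray_seat [128.8 282.7] 0.88
top tray_seat [113.8 183.7] 0.87
top tray_seat [192.9 208.3] 0.67
top hook0_at [197.  233.3] 0.6
top hook0_at [136.6 301.9] 0.59
top bottle_a [294.5 124.9] 0.69
top bottle_a [356.9 191. ] 0.53
[280.7716686  127.90176679]
0.9 [479.6, 205.2, 152.3, 94.1]
0.88 [272.4, 126.7, 172.5, 189.5]
hook 0.92 [200.1, 167.7, 26.2, 28.3]
hook 0.86 [336.2, 182.6, 27.9, 32.6]
hook 0.79 [480.5, 175.9, 53.8, 16.4]
hook 0.68 [279.2, 45.2, 31.5, 22.9]
```

Run:
```python
from flat import *
W,T,S="wrist","top","side"
for t in("hook1_at","hook2_at"):
    for r in imaging.tip_of("wrist",t)[:4]: print(t,np.round(r["pixel"],1),round(r["confidence"],2))
for p,z in(((276.1,130.7),0),((270.5,131.5),.045)): print(atz("wrist",p,z))
for n,p,z in((T,(192.3,207.7),0),(S,(260,297.7),0),(T,(192.9,208.3),.045),(S,(261.8,287.5),.045)): print(n,atz(n,p,z))
for z in(.05,.06):
  H=[atz("wrist",p,z)[:2] for p in((200.1,167.7),(336.2,182.6),(279.2,45.2))]; c=np.mean(H,0); print(z,"c",c,[(np.linalg.norm(h-c).round(4),np.degrees(np.arctan2(*(h-c)[::-1])).round(1)) for h in H])
h=atz("wrist",(273.6,50),.05)[:2]; print("hook0_at",h)
# hook masks outline
for r in imaging.cut_out("wrist","hook0")[:4]:
    c=max(cv2.findContours(r["pixels"].astype(np.uint8),0,1)[0],key=cv2.contourArea); print(cv2.minAreaRect(c))
# bright wall: ellipse of tray region
g=cv2.cvtColor(cv2.imread("pics/q1wrist.png"),cv2.COLOR_BGR2GRAY)
m=imaging.cut_out("wrist","tray"); m=min(m,key=lambda r:abs(r["box"][0]-272))["pixels"]; d=cv2.distanceTransform(m.astype(np.uint8),2,5); print("incircle",np.unravel_index(d.argmax(),d.shape)[::-1],d.max())
```

```text
hook1_at [332.1 180.6] 0.9
hook2_at [204.4 167.8] 0.58
[0.4639484  0.29074131 0.        ]
[0.46385671 0.28726286 0.045     ]
top [0.46538255 0.29811103 0.        ]
side [0.46610025 0.28823031 0.        ]
top [0.46166413 0.28932697 0.045     ]
side [0.45776223 0.29671282 0.045     ]
0.05 c [0.46634208 0.28910805] [(np.float64(0.0753), np.float64(-55.7)), (np.float64(0.0761), np.float64(64.1)), (np.float64(0.0759), np.float64(-175.3))]
0.06 c [0.46580989 0.28957034] [(np.float64(0.0728), np.float64(-55.7)), (np.float64(0.0735), np.float64(64.1)), (np.float64(0.0734), np.float64(-175.3))]
hook0_at [0.39526037 0.27873445]
((199.20004272460938, 167.9000244140625), (25.93838882446289, 18.335756301879883), 63.43495178222656)
((335.98577880859375, 181.88168334960938), (16.568849563598633, 26.790987014770508), 38.1572265625)
((479.88677978515625, 175.89622497558594), (50.27396774291992, 19.642559051513672), 15.945395469665527)
((279.2859191894531, 44.567684173583984), (29.432947158813477, 20.44538688659668), 3.012787342071533)
incircle (np.int64(272), np.int64(131)) 62.396923
```

Run:
```python
from flat import *
plan(np.array([.582,-.0158,.08]),down(100),50,off=0,lin=52)
```

```text
7 [[50, [13.3, -47.4, 0.3], [0.04, 0.13, 0.13]], [50, [13.2, -47.4, 0.4], [0.04, 0.13, 0.13]], [50, [13.1, -47.4, 0.5], [0.04, 0.13, 0.13]], [50, [13.0, -47.5, 0.5], [0.04, 0.13, 0.13]], [50, [12.9, -47.5, 0.6], [0.04, 0.13, 0.13]], [50, [12.8, -47.5, 0.6], [0.04, 0.13, 0.13]], [50, [12.7, -47.6, 0.7], [0.04, 0.13, 0.13]]]
```

```bash
python3 -m inch '[[50,[5,-47.5,0.3],[0,0,0]],[50,[10,-47.5,0.4],[0,0,0]],[50,[15,-47.5,0.5],[0,0,0]],[50,[15,-47.5,0.5],[0,0,0]],[50,[15,-47.5,0.6],[0,0,0]],[50,[15,-47.5,0.6],[0,0,0]],[50,[15,-47.5,0.7],[0,0,0]],[50,[0,0,0],[0,0,0]]]'
python3 det.py wrist r1 lid_knob,lid,ear0
```

```text
time: 23.05
position: [0.5902, -0.024, 0.0825]
tool_rot: [-0.07, 0.695, 0.06, 0.713]
ft_force: [-0.3, 1.2, -0.3]
grip_width: 0.0501
wrist lid_knob [294.7 207.1] 0.61
wrist lid [296.2 195.6] 0.88
wrist ear0 [376.6 205.5] 0.97
wrist ear0 [260.4 124.1] 0.9
wrist ear0 [249.1 260.3] 0.87
```

Run:
```python
from flat import *
W="wrist"
o=[(W,"K",294.7,207.1),(W,"L",296.2,195.6)]
for k,u,v in(("E180",260.4,124.1),("E60",376.6,205.5),("E-60",249.1,260.3)): o.append((W,k,u,v))
p,y,r=fitflat(o,(.582,-.0158),35,.017); print(p,y,np.abs(r).reshape(-1,2).round(1).tolist())
plan(np.array([p[0],p[1],.008]),down(100),50,off=0,lin=26)
```

```text
[ 0.58084604 -0.01203439] 35.62084772249764 [[1.2, 0.3], [1.0, 2.9], [0.9, 2.1], [0.3, 0.5], [1.2, 0.9]]
3 [[50, [25.1, 3.3, -2.9], [0.29, 0.48, 0.3]], [50, [25.2, 3.2, -2.7], [0.29, 0.48, 0.3]], [50, [25.2, 3.0, -2.5], [0.29, 0.48, 0.3]]]
```

```bash
python3 -m inch '[[50,[25,4,-5],[0.3,0.5,0.3]],[50,[25,5,-4],[0.3,0.5,0.3]],[50,[12,0,0],[0.3,0.5,0.3]],[50,[5,0,0],[0,0,0]]]';python3 - <<'E'
from flat import *
plan(np.array([.5808,-.0125,.008]),down(100),50,off=0,lin=26)
E
```

```text
time: 23.75
position: [0.5816, -0.0069, 0.0182]
tool_rot: [-0.065, 0.703, 0.064, 0.706]
ft_force: [-0.4, -0.5, -0.4]
grip_width: 0.0498
1 [[50, [10.2, -5.3, -1.8], [0.44, 0.23, 0.08]]]
```

Forces are near zero; go down the rest and close.

```bash
python3 -m inch '[[50,[4,-5.3,-2],[0.4,0.2,0]],[50,[4,0,0],[0,0,0]]]'; python3 -m inch '[[12,[0,0,0],[0,0,0]],[12,[0,0,0],[0,0,0]],[12,[0,0,0],[0,0,0]],[12,[0,0,0],[0,0,0]],[12,[0,0,0],[0,0,0]],[12,[0,0,0],[0,0,0]]]' 40; python3 -m inch '[[12,[-10,0,0],[0,0,0]],[12,[-30,0,0],[0,0,0]],[12,[-50,0,0],[0,0,0]],[12,[-50,0,0],[0,0,0]],[12,[0,0,0],[0,0,0]]]'; python3 det.py wrist,side,top u1 lid_knob,lid,ear0
```

```text
time: 24.0
position: [0.5817, -0.0125, 0.0109]
tool_rot: [-0.063, 0.703, 0.061, 0.705]
ft_force: [-0.4, -0.4, -0.2]
grip_width: 0.0501
time: 24.75
position: [0.5823, -0.0132, 0.0117]
tool_rot: [-0.063, 0.703, 0.061, 0.706]
ft_force: [0.0, 0.4, -0.4]
grip_width: 0.0209
time: 25.38
position: [0.5808, -0.0125, 0.1567]
tool_rot: [-0.063, 0.704, 0.061, 0.705]
ft_force: [0.4, -0.3, -2.6]
grip_width: 0.0211
wrist lid_knob [282.  253.8] 0.71
wrist lid [283.2 234.6] 0.87
side lid_knob [245.3 155.5] 0.79
side lid_knob [261.6 300.1] 0.43
side lid_knob [289.5 286.4] 0.17
side lid [271.5 162.2] 0.72
side lid [248.1 169.9] 0.71
side ear0 [231.8 161. ] 0.89
side ear0 [270.5 163. ] 0.82
side ear0 [241.9 179.3] 0.63
top lid_knob [295.1 163.2] 0.58
top lid [295.6 162.7] 0.68
top ear0 [275.4 167. ] 0.58
top ear0 [313.9 183.6] 0.49
top ear0 [210.8 194.6] 0.41
```

```bash
python3 - <<'E'
from flat import *
Rg=R.from_quat([-0.063,0.703,0.061,0.706]).as_matrix(); Pg=np.array([.5823,-.0132,.0117])
M=R.from_euler("z",35.4,degrees=True).as_matrix(); c=np.array([.5812,-.0128,.017])
Mt=Rg.T@M; pt=Rg.T@(c-Pg); print(pt,Mt[:,2].round(3)); np.savez("held.npz",Mt=Mt,pt=pt)
ob=get_obs(); Rt=R.from_quat(ob["tool_rot"]).as_matrix(); p=ob["position"]+Rt@pt; M=Rt@Mt; print(p,M[:,2])
for n in("top","side","wrist"): print(n,[(k,proj(n,p+M@model(k)).round(1).tolist()) for k in("K","L","E180","E60","E-60")])
W,T,S="wrist","top","side"
o=[(W,"K",282,253.8),(W,"L",283.2,234.6),(S,"K",245.3,155.5),(S,"L",248.1,169.9),(S,"E-60",231.8,161),(S,"E180",270.5,163),(S,"E60",241.9,179.3),(T,"K",295.1,163.2),(T,"L",295.6,162.7),(T,"E60",275.4,167),(T,"E180",313.9,183.6)]
P,M2,r=fitlid(o,p,R.from_matrix(M)); print("free",P,M2[:,2],np.degrees(np.arctan2(M2[1,0],M2[0,0])),np.abs(r).reshape(-1,2).round(1).tolist())
E
python3 go.py .4657 .2890 .13 -31 12
```

```text
[-0.00530583  0.00056907 -0.00099214] [-1.    -0.003  0.004]
[ 0.57648347 -0.01155478  0.15661398] [ 0.01294439 -0.00310317  0.9999114 ]
top [('K', [297.7, 161.6]), ('L', [297.3, 163.0]), ('E180', [311.7, 182.6]), ('E60', [273.1, 165.5]), ('E-60', [307.1, 140.9])]
side [('K', [246.9, 158.7]), ('L', [247.5, 167.2]), ('E180', [270.6, 161.9]), ('E60', [242.5, 180.7]), ('E-60', [229.4, 159.8])]
wrist [('K', [283.4, 255.3]), ('L', [283.6, 237.9]), ('E180', [232.0, 135.5]), ('E60', [393.4, 246.3]), ('E-60', [225.0, 318.0])]
free [ 0.57491644 -0.01179096  0.15586562] [ 0.05400486 -0.03136241  0.99804803] 35.19201342328956 [[0.3, 0.2], [0.5, 0.3], [1.9, 3.3], [0.0, 2.4], [1.6, 0.1], [0.7, 1.1], [1.0, 1.0], [3.0, 1.4], [1.8, 0.9], [2.2, 1.1], [2.1, 0.4]]
7 [[12, [4.0, 45.0, -8.1], [4.43, -0.1, -0.03]], [12, [3.9, 44.2, -11.6], [4.43, -0.1, -0.03]], [12, [3.9, 43.2, -15.0], [4.43, -0.1, -0.03]], [12, [3.8, 41.9, -18.3], [4.43, -0.1, -0.03]], [12, [3.8, 40.4, -21.5], [4.43, -0.1, -0.03]], [12, [3.7, 38.6, -24.5], [4.43, -0.1, -0.03]], [12, [3.6, 36.6, -27.4], [4.43, -0.1, -0.03]]]
```

```bash
python3 -m inch '[[12,[4,45,-8],[4.4,0,0]],[12,[4,44,-11.5],[4.4,0,0]],[12,[4,43,-15],[4.4,0,0]],[12,[4,42,-18],[4.4,0,0]],[12,[4,40,-21.5],[4.4,0,0]],[12,[3.7,38.6,-24.5],[4.4,0,0]],[12,[3.6,36.6,-27.4],[4.4,0,0]],[12,[0,0,0],[0,0,0]]]'; python3 -c "
from h import *
for i in range(4): print(get_obs()['position'])
imaging.camera('wrist'); print(get_obs()['position'],get_obs()['time'])"; python3 go.py .4657 .2890 .10 0 12
```

```text
time: 26.98
position: [0.4695, 0.2961, 0.1235]
tool_rot: [0.135, 0.695, -0.135, 0.693]
ft_force: [-0.8, 0.2, -0.7]
grip_width: 0.0208
[0.46948321 0.29611897 0.12354655]
[0.46948321 0.29611897 0.12354655]
[0.46948321 0.29611897 0.12354655]
[0.46948321 0.29611897 0.12354655]
[0.47034653 0.29482453 0.12367451] 27.025
1 [[12, [29.0, -7.7, -1.0], [0.0, -0.36, -0.12]]]
```

```bash
python3 -m inch '[[12,[14,-4,-0.5],[0,0,0]],[12,[12,-4,-0.5],[0,0,0]],[12,[0,0,0],[0,0,0]]]'; python3 go.py .4657 .2890 .08 0 12
python3 det.py wrist,side v1 hook0_at,lid,ear0,lid_knob
python3 - <<'E'
from flat import *
h=np.load("held.npz"); ob=get_obs(); Rt=R.from_quat(ob["tool_rot"]).as_matrix(); p=ob["position"]+Rt@h["pt"]; M=Rt@h["Mt"]
print(p,M[:,2].round(3),"yaw",np.degrees(np.arctan2(M[1,0],M[0,0])))
T0=np.array([.4657,.289,0])
hk=lambda a:T0+[.07*np.cos(np.radians(a+4.4)),.07*np.sin(np.radians(a+4.4)),.05]
for n in("side","wrist"): print(n,[(k,proj(n,p+M@model(k)).round(1).tolist()) for k in("K","L","E180","E60","E-60")],"hooks",[proj(n,hk(a)).round(1).tolist() for a in(180,60,-60)])
for n in("wrist","side"):
    for r in imaging.cut_out(n,"hook0")[:4]: print(n,"hookbox",round(r["confidence"],2),np.round(r["box"],1))
hb=lambda a:T0+[.0735*np.cos(np.radians(a+4.4)),.0735*np.sin(np.radians(a+4.4)),.06]
print([proj("wrist",hb(a)).round(1).tolist() for a in(180,60,-60)])
E
```

```text
time: 27.4
position: [0.467, 0.2843, 0.0955]
tool_rot: [0.136, 0.695, -0.137, 0.693]
ft_force: [0.5, 0.4, -1.7]
grip_width: 0.021
1 [[12, [20.8, 3.3, -1.9], [0.0, -0.38, -0.03]]]
wrist hook0_at [240.4 122. ] 0.86
wrist ear0 [230.6 134.3] 0.6
wrist lid_knob [280.5 255.5] 0.55
side hook0_at [384.3 373.7] 0.95
side hook0_at [292.3 289.7] 0.89
side hook0_at [228.3 362.3] 0.8
side lid [260.2 264.3] 0.96
side ear0 [288. 268.] 0.9
side ear0 [250.9 251.2] 0.8
side ear0 [235.4 280.8] 0.78
side lid_knob [206.8 207. ] 0.67
side lid_knob [257.8 256.6] 0.61
[0.46734449 0.2871629  0.10260535] [ 0.002 -0.005  1.   ] yaw 3.2447070500958843
side [('K', [257.2, 256.4]), ('L', [257.7, 265.3]), ('E180', [287.7, 268.7]), ('E60', [236.3, 282.5]), ('E-60', [248.9, 246.3])] hooks [[290.2, 286.2], [237.7, 301.8], [249.5, 262.5]]
wrist [('K', [283.0, 256.4]), ('L', [283.3, 238.8]), ('E180', [231.7, 136.6]), ('E60', [392.9, 247.2]), ('E-60', [224.8, 318.7])] hooks [[240.6, 126.4], [376.9, 217.1], [236.6, 282.2]]
wrist hookbox 0.87 [239.6 111.3  41.6  24. ]
wrist hookbox 0.75 [393.2 209.9  25.7  39.9]
side hookbox 0.73 [162.9 404.5  15.1  23.7]
side hookbox 0.71 [228.4 367.9  11.2  23.3]
side hookbox 0.65 [173.3 336.8  15.6  12.5]
side hookbox 0.62 [317.7 348.1  10.2  20.3]
[[236.2, 121.8], [385.7, 221.4], [232.5, 292.0]]
```

```bash
python3 go.py .4648 .2888 .072 1.2 12
```

```text
1 [[12, [30.5, 0.6, -2.9], [-1.2, -0.21, -0.2]]]
```

```bash
python3 -m inch '[[12,[13,0.3,-1.5],[-1.2,-0.2,-0.2]],[12,[12,0.3,-1.5],[0,0,0]],[12,[0,0,0],[0,0,0]]]'; python3 go.py .4648 .2888 .072 0 12; python3 -c "
from h import *
h=np.load('held.npz'); ob=get_obs(); Rt=R.from_quat(ob['tool_rot']).as_matrix(); M=Rt@h['Mt']; print(ob['position']+Rt@h['pt'],M[:,2],np.degrees(np.arctan2(M[1,0],M[0,0])))"
```

```text
time: 28.38
position: [0.4647, 0.288, 0.0701]
tool_rot: [0.126, 0.695, -0.129, 0.696]
ft_force: [-0.6, 0.8, -1.5]
grip_width: 0.021
1 [[12, [3.4, 0.2, 0.8], [0.0, -0.04, 0.05]]]
[0.46397306 0.28889741 0.07539018] [9.48638050e-04 6.43385884e-04 9.99999343e-01] 4.557701031095683
```

Well centred; lower gently in small steps, watching the force.

```bash
python3 -m inch '[[12,[4,0,0.4],[0,0,0]],[12,[4,0,0.3],[0,0,0]]]'; python3 -m inch '[[12,[4,0,0],[0,0,0]]]'; python3 -m inch '[[12,[3,0,0],[0,0,0]]]';python3 -m inch '[[12,[2,0,0],[0,0,0]]]'
```

```text
time: 28.62
position: [0.4656, 0.2878, 0.0615]
tool_rot: [0.126, 0.695, -0.129, 0.696]
ft_force: [-0.6, 0.6, -1.0]
grip_width: 0.0214
time: 28.75
position: [0.4658, 0.2878, 0.0574]
tool_rot: [0.126, 0.694, -0.129, 0.697]
ft_force: [-0.0, 0.9, -2.6]
grip_width: 0.0208
time: 28.88
position: [0.4659, 0.2878, 0.0542]
tool_rot: [0.126, 0.694, -0.129, 0.697]
ft_force: [-1.2, 0.2, -1.1]
grip_width: 0.0211
time: 29.0
position: [0.466, 0.2878, 0.052]
tool_rot: [0.126, 0.694, -0.129, 0.697]
ft_force: [-0.5, 0.2, -1.5]
grip_width: 0.0211
```

```bash
python3 -m inch '[[12,[1.5,0,0],[0,0,0]]]'; python3 -m inch '[[12,[1,0,0],[0,0,0]]]';python3 -m inch '[[12,[1,0,0],[0,0,0]]]'
```

```text
time: 29.12
position: [0.4659, 0.2878, 0.0505]
tool_rot: [0.126, 0.694, -0.129, 0.697]
ft_force: [-0.7, 0.5, 0.1]
grip_width: 0.021
time: 29.25
position: [0.466, 0.288, 0.0499]
tool_rot: [0.126, 0.694, -0.129, 0.697]
ft_force: [-1.4, 0.5, 3.6]
grip_width: 0.021
time: 29.38
position: [0.4661, 0.2882, 0.0496]
tool_rot: [0.126, 0.694, -0.129, 0.697]
ft_force: [-1.3, 0.7, 7.2]
grip_width: 0.021
```

Contact at origin height 0.055, exactly the rest height on the hooks. Release and retreat.

```bash
python3 -m inch '[[12,[-0.6,0,0],[0,0,0]],[48,[0,0,0],[0,0,0]],[48,[0,0,0],[0,0,0]],[48,[0,0,0],[0,0,0]],[48,[0,0,0],[0,0,0]],[48,[-20,0,0],[0,0,0]],[48,[-50,0,0],[0,0,0]],[20,[-25,0,0],[0,0,0]],[3,[0,0,0],[0,0,0]]]'; python3 det.py wrist,side x1 lid,lid_knob,ear0,hook0_at,hook1_at
python3 - <<'E'
from flat import *
p=np.array([.465,.2888,.055]); M=R.from_euler("z",4.5,degrees=True).as_matrix()
for n in("side","wrist"): print(n,[(k,proj(n,p+M@model(k)).round(1).tolist()) for k in("K","L","E180","E60","E-60")])
E
```

```text
time: 30.5
position: [0.4663, 0.2883, 0.1467]
tool_rot: [0.126, 0.694, -0.129, 0.697]
ft_force: [0.9, -0.9, -0.4]
grip_width: 0.0353
wrist lid [281.7 196.6] 0.75
wrist lid_knob [285.9 206.8] 0.59
wrist ear0 [251.3 134.4] 0.81
wrist ear0 [356.9 207. ] 0.74
wrist ear0 [243.9 257.6] 0.57
wrist hook0_at [244.7 121.7] 0.88
wrist hook0_at [518.7 121.4] 0.85
wrist hook1_at [363.7 204.1] 0.66
side lid [262.  284.7] 0.92
side lid_knob [259.  272.1] 0.69
side ear0 [251.7 261. ] 0.96
side ear0 [240.4 298.5] 0.87
side ear0 [288.9 284.5] 0.68
side hook0_at [292.9 286.6] 0.97
side hook0_at [226.3 361.9] 0.86
side hook0_at [382.1 371.3] 0.75
side hook1_at [161.7 399.3] 0.96
side hook1_at [237.4 303.6] 0.95
side hook1_at [332.6 403.8] 0.62
side hook1_at [286.6 180.1] 0.6
side [('K', [259.0, 273.0]), ('L', [259.4, 281.3]), ('E180', [288.7, 284.4]), ('E60', [239.2, 299.1]), ('E-60', [250.2, 262.1])]
wrist [('K', [284.7, 210.0]), ('L', [284.8, 202.4]), ('E180', [251.2, 133.4]), ('E60', [358.8, 208.3]), ('E-60', [244.5, 259.1])]
```

Cover rests level on the hooks (ears match predictions within ~2 px). Now shut the fingers and go to press ear 2.

Run:
```python
from flat import *
plan(np.array([.4944,.2459,.10]),down(34.5),0,off=0)
```

```text
4 [[0, [11.2, -7.1, 10.6], [8.67, 0.04, 0.09]], [0, [11.2, -5.4, 11.6], [8.67, 0.04, 0.09]], [0, [11.2, -3.6, 12.3], [8.67, 0.04, 0.09]], [0, [11.2, -1.7, 12.7], [8.67, 0.04, 0.09]]]
```

```bash
python3 -m inch '[[0,[8,-7,10.6],[8.7,0,0]],[0,[11,-5.4,11.6],[8.7,0,0]],[0,[11,-3.6,12.3],[8.7,0,0]],[0,[11,-1.7,12.7],[8.7,0,0]],[0,[0,0,0],[0,0,0]],[0,[0,0,0],[0,0,0]]]' 20
python3 - <<'E'
from flat import *
plan(np.array([.4944,.2459,.06]),down(34.5),0,off=0,lin=25)
E
```

```text
time: 31.85
position: [0.4954, 0.2454, 0.1032]
tool_rot: [0.333, 0.622, -0.336, 0.624]
ft_force: [-0.2, 0.2, -0.4]
grip_width: 0.0006
2 [[0, [21.6, -0.2, -0.6], [-0.48, 0.12, 0.11]], [0, [21.6, -0.2, -0.5], [-0.48, 0.12, 0.11]]]
```

```bash
python3 -m inch '[[0,[20,0,-0.6],[0,0,0]],[0,[8,0,-0.5],[0,0,0]],[0,[6,0,0],[0,0,0]]]';python3 -m inch '[[0,[5,0,0],[0,0,0]]]';python3 -m inch '[[0,[5,0,0],[0,0,0]]]';python3 -m inch '[[0,[4,0,0],[0,0,0]]]'
```

```text
time: 32.22
position: [0.4956, 0.2479, 0.0706]
tool_rot: [0.332, 0.622, -0.333, 0.626]
ft_force: [0.1, 0.2, 0.8]
grip_width: 0.0007
time: 32.35
position: [0.4957, 0.2481, 0.0656]
tool_rot: [0.332, 0.622, -0.333, 0.626]
ft_force: [-0.4, -0.1, -0.1]
grip_width: 0.0004
time: 32.48
position: [0.496, 0.2483, 0.0606]
tool_rot: [0.332, 0.622, -0.333, 0.626]
ft_force: [-0.6, 0.4, -0.2]
grip_width: 0.0006
time: 32.6
position: [0.4961, 0.2483, 0.0564]
tool_rot: [0.332, 0.622, -0.333, 0.626]
ft_force: [0.6, -0.2, 0.7]
grip_width: 0.0003
```

```bash
python3 -m inch '[[0,[4,-2.8,1],[0,0,0]],[0,[3,0,0],[0,0,0]]]';python3 -m inch '[[0,[3,0,0],[0,0,0]]]';python3 -m inch '[[0,[3,0,0],[0,0,0]]]';python3 -m inch '[[0,[2.5,0,0],[0,0,0]]]'
```

```text
time: 32.85
position: [0.4942, 0.2457, 0.049]
tool_rot: [0.332, 0.622, -0.333, 0.626]
ft_force: [-0.3, -0.1, -0.8]
grip_width: 0.0005
time: 32.98
position: [0.4943, 0.2456, 0.0459]
tool_rot: [0.332, 0.622, -0.333, 0.626]
ft_force: [0.1, 0.4, -0.6]
grip_width: 0.0004
time: 33.1
position: [0.4944, 0.2455, 0.0427]
tool_rot: [0.332, 0.622, -0.333, 0.626]
ft_force: [0.6, -0.7, 0.3]
grip_width: 0.0005
time: 33.22
position: [0.4945, 0.2455, 0.04]
tool_rot: [0.332, 0.622, -0.333, 0.626]
ft_force: [1.0, -0.6, 0.7]
grip_width: 0.0004
```

```bash
for i in 1 2 3 4 5; do python3 -m inch '[[0,[2.5,0,0],[0,0,0]]]' | sed -n '2p;4p'; done
```

```text
position: [0.4947, 0.2456, 0.038]
ft_force: [-2.1, 0.1, 8.7]
position: [0.495, 0.2459, 0.0366]
ft_force: [-1.8, 0.2, 11.2]
position: [0.4953, 0.2462, 0.0355]
ft_force: [-3.0, 0.1, 2.9]
position: [0.4957, 0.2463, 0.0333]
ft_force: [0.2, 0.6, 0.1]
position: [0.4958, 0.2464, 0.0307]
ft_force: [-1.1, -0.3, 10.4]
```

```bash
python3 -m inch '[[0,[2,0,0],[0,0,0]]]'; python3 -m inch '[[0,[-15,0,0],[0,0,0]],[0,[-40,0,0],[0,0,0]],[0,[-15,0,0],[0,0,0]],[0,[0,0,0],[0,0,0]]]'; python3 det.py side,wrist y1 ear0,lid_knob
python3 - <<'E'
from flat import *
plan(np.array([.4132,.2847,.10]),down(94.5),0,off=0)
E
```

```text
time: 33.98
position: [0.4959, 0.2464, 0.0303]
tool_rot: [0.333, 0.621, -0.332, 0.627]
ft_force: [-4.3, -2.1, 25.7]
grip_width: 0.0007
time: 34.48
position: [0.495, 0.2464, 0.1015]
tool_rot: [0.333, 0.621, -0.332, 0.627]
ft_force: [0.1, 0.1, -0.5]
grip_width: 0.0007
side ear0 [291.3 285. ] 0.9
side ear0 [251.4 269.3] 0.74
side lid_knob [257.1 271.6] 0.6
side lid_knob [235.4 305.3] 0.32
wrist ear0 [369.3  89.1] 0.93
wrist ear0 [200.  96.] 0.92
wrist ear0 [285.5 226.4] 0.72
wrist lid_knob [284.4 146.5] 0.73
7 [[0, [-0.1, -6.5, -11.0], [-8.65, 0.04, 0.02]], [0, [-0.1, -4.7, -11.8], [-8.65, 0.04, 0.02]], [0, [-0.1, -2.9, -12.4], [-8.65, 0.04, 0.02]], [0, [-0.1, -1.0, -12.7], [-8.65, 0.04, 0.02]], [0, [-0.1, 0.9, -12.7], [-8.65, 0.04, 0.02]], [0, [-0.1, 2.8, -12.4], [-8.65, 0.04, 0.02]], [0, [-0.1, 4.7, -11.9], [-8.65, 0.04, 0.02]]]
```

Ear 2 dropped (side row 261→269) and stopped hard. Next ear 0.

```bash
python3 -m inch '[[0,[0,-6.5,-11],[-8.7,0,0]],[0,[0,-4.7,-12],[-8.7,0,0]],[0,[0,-3,-12.4],[-8.7,0,0]],[0,[0,-1,-12.7],[-8.7,0,0]],[0,[0,1,-12.7],[-8.7,0,0]],[0,[0,2.8,-12.4],[-8.7,0,0]],[0,[0,4.7,-12],[-8.7,0,0]],[0,[0,0,0],[0,0,0]]]'
python3 - <<'E'
from flat import *
plan(np.array([.4132,.2847,.045]),down(94.5),0,off=0,lin=30)
E
```

```text
time: 35.78
position: [0.4074, 0.283, 0.0935]
tool_rot: [-0.044, 0.708, 0.039, 0.703]
ft_force: [0.2, 0.1, 0.1]
grip_width: 0.0005
2 [[0, [24.2, 0.7, 3.2], [1.09, -0.22, 0.19]], [0, [24.3, 0.6, 3.1], [1.09, -0.22, 0.19]]]
```

```bash
python3 -m inch '[[0,[6,0.7,6],[1,-0.2,0.2]],[0,[20,0.6,0],[1,0,0]],[0,[16,0,0],[0,0,0]],[0,[5,0,0],[0,0,0]]]'
python3 - <<'E'
from flat import *
plan(np.array([.4132,.2847,.043]),down(94.5),0,off=0,lin=30)
E
```

```text
time: 36.28
position: [0.418, 0.285, 0.0441]
tool_rot: [-0.025, 0.706, 0.024, 0.707]
ft_force: [0.1, 0.4, 0.8]
grip_width: 0.0008
1 [[0, [1.1, 0.1, -4.8], [-0.53, 0.04, 0.1]]]
```

```bash
python3 -m inch '[[0,[1,0,-5],[-0.5,0,0]],[0,[1,0,-0.5],[0,0,0]]]'; for i in 1 2 3 4 5 6; do python3 -m inch '[[0,[2.2,0,-0.3],[0,0,0]]]' | sed -n '2p;4p'; done
```

```text
time: 36.52
position: [0.413, 0.2843, 0.0418]
tool_rot: [-0.028, 0.706, 0.026, 0.707]
ft_force: [0.4, 0.3, 0.3]
grip_width: 0.0002
position: [0.4131, 0.2845, 0.04]
ft_force: [0.3, 0.8, 0.7]
position: [0.4134, 0.2846, 0.0383]
ft_force: [0.0, -1.8, 5.4]
position: [0.4139, 0.2848, 0.0368]
ft_force: [0.4, -2.3, 6.9]
position: [0.4145, 0.2849, 0.0353]
ft_force: [0.3, -0.2, -0.5]
position: [0.4144, 0.285, 0.0331]
ft_force: [-0.5, -1.1, -0.0]
position: [0.4142, 0.2851, 0.0309]
ft_force: [0.6, 0.6, 4.8]
```

Ear 0 snapped (force fell to 0). Seat it, retreat, go to ear 1.

```bash
python3 -m inch '[[0,[1.5,0,0],[0,0,0]]]'; python3 -m inch '[[0,[-15,0,0],[0,0,0]],[0,[-40,0,0],[0,0,0]],[0,[-15,0,0],[0,0,0]],[0,[0,0,0],[0,0,0]]]'; python3 det.py side y2 ear0,lid_knob
python3 - <<'E'
from flat import *
plan(np.array([.4874,.3357,.10]),down(154.5),0,off=0)
E
```

```text
time: 37.4
position: [0.4143, 0.2852, 0.0302]
tool_rot: [-0.027, 0.703, 0.027, 0.71]
ft_force: [-3.2, -2.4, 20.6]
grip_width: 0.0007
time: 37.9
position: [0.4129, 0.2851, 0.1025]
tool_rot: [-0.027, 0.704, 0.027, 0.709]
ft_force: [-0.4, 0.1, -0.1]
grip_width: 0.0005
side ear0 [239.9 298.6] 0.93
side ear0 [288.7 290.3] 0.75
side ear0 [251.3 266.9] 0.63
side lid_knob [257.7 273.3] 0.57
side lid_knob [238.2 301.9] 0.22
7 [[0, [0.2, 6.5, 11.3], [-8.59, 0.02, 0.03]], [0, [0.2, 4.7, 12.2], [-8.59, 0.02, 0.03]], [0, [0.1, 2.8, 12.7], [-8.59, 0.02, 0.03]], [0, [0.1, 0.9, 13.0], [-8.59, 0.02, 0.03]], [0, [0.1, -1.0, 13.0], [-8.59, 0.02, 0.03]], [0, [0.1, -3.0, 12.7], [-8.59, 0.02, 0.03]], [0, [0.1, -4.8, 12.1], [-8.59, 0.02, 0.03]]]
```

```bash
python3 -m inch '[[0,[-2,6.5,11.3],[-8.6,0,0]],[0,[-1,4.7,12.2],[-8.6,0,0]],[0,[0,2.8,12.7],[-8.6,0,0]],[0,[0,1,13],[-8.6,0,0]],[0,[0,-1,13],[-8.6,0,0]],[0,[0,-3,12.7],[-8.6,0,0]],[0,[0,-5,12],[-8.6,0,0]],[0,[0,0,0],[0,0,0]]]'
python3 - <<'E'
from flat import *
plan(np.array([.4874,.3357,.055]),down(154.5),0,off=0,lin=30)
E
```

```text
time: 39.05
position: [0.4821, 0.3352, 0.093]
tool_rot: [-0.387, 0.598, 0.388, 0.585]
ft_force: [-0.3, 0.5, -0.4]
grip_width: 0.0002
2 [[0, [18.9, -2.5, 1.6], [0.98, -0.43, -0.3]], [0, [19.0, -2.4, 1.5], [0.98, -0.43, -0.3]]]
```

```bash
python3 -m inch '[[0,[16,-2.5,1.6],[1,-0.4,-0.3]],[0,[18,-2.4,1.5],[1,-0.4,-0.3]],[0,[11,0,0],[0,0,0]],[0,[4,0,0],[0,0,0]]]'
python3 - <<'E'
from flat import *
plan(np.array([.4874,.3357,.042]),down(154.5),0,off=0,lin=30)
E
```

```text
time: 39.55
position: [0.4836, 0.3339, 0.0401]
tool_rot: [-0.374, 0.603, 0.374, 0.597]
ft_force: [1.6, 0.5, -0.7]
grip_width: 0.0007
1 [[0, [-1.9, -2.6, 3.3], [-0.6, -0.38, -0.26]]]
```

```bash
python3 -m inch '[[0,[-1.5,-2.6,3.3],[-0.6,-0.4,-0.3]]]'; for i in 1 2 3 4 5 6; do python3 -m inch '[[0,[2.2,0,0],[0,0,0]]]' | sed -n '2p;4p'; done
```

```text
time: 39.67
position: [0.4869, 0.3354, 0.0412]
tool_rot: [-0.377, 0.598, 0.377, 0.598]
ft_force: [0.1, 1.6, -1.3]
grip_width: 0.0006
position: [0.4878, 0.3359, 0.0397]
ft_force: [0.4, 0.6, 2.7]
position: [0.4881, 0.3361, 0.0386]
ft_force: [-1.4, -2.2, 6.6]
position: [0.4882, 0.3361, 0.0378]
ft_force: [-2.4, -1.9, 7.6]
position: [0.4883, 0.3361, 0.0371]
ft_force: [-1.8, -2.4, 8.5]
position: [0.4884, 0.336, 0.0367]
ft_force: [-2.8, -2.2, 10.2]
position: [0.4884, 0.336, 0.0363]
ft_force: [-2.4, -1.2, 10.4]
```

```bash
for i in 1 2 3 4; do python3 -m inch '[[0,[2.8,0,0],[0,0,0]]]' | sed -n '2p;4p'; done
```

```text
position: [0.4886, 0.3359, 0.0355]
ft_force: [-2.4, -2.8, 10.0]
position: [0.4887, 0.3358, 0.0347]
ft_force: [-2.5, -3.1, 11.7]
position: [0.4888, 0.3356, 0.0341]
ft_force: [-2.2, -2.2, 11.7]
position: [0.4893, 0.3358, 0.033]
ft_force: [0.4, -0.2, 0.6]
```

Snapped (force fell from 11.7 to 0.6). Seat it, then retreat and check.

```bash
python3 -m inch '[[0,[2,0,0],[0,0,0]],[0,[1.5,0,0],[0,0,0]]]';  python3 -m inch '[[0,[1.5,0,0],[0,0,0]]]'; python3 -m inch '[[0,[-15,0,0],[0,0,0]],[0,[-50,0,0],[0,0,0]],[0,[-50,0,0],[0,0,0]],[0,[-30,0,0],[0,0,0]],[0,[0,0,0],[0,0,0]]]'; python3 det.py side,top,wrist z1 ear0,lid_knob,lid,bottle_a,square_cover
python3 - <<'E'
from flat import *
M=R.from_euler("z",4.5,degrees=True).as_matrix()
for z in(.045,.055):
    p=np.array([.465,.2888,z])
    for n in("side","wrist"): print(z,n,[(k,proj(n,p+M@model(k)).round(1).tolist()) for k in("K","L","E180","E60","E-60")])
E
```

```text
time: 41.18
position: [0.4897, 0.336, 0.0298]
tool_rot: [-0.379, 0.594, 0.376, 0.601]
ft_force: [0.0, -0.5, -0.0]
grip_width: 0.0005
time: 41.3
position: [0.4897, 0.336, 0.0287]
tool_rot: [-0.379, 0.594, 0.376, 0.601]
ft_force: [-2.7, -0.6, 13.3]
grip_width: 0.0004
time: 41.92
position: [0.4885, 0.336, 0.1791]
tool_rot: [-0.379, 0.594, 0.376, 0.601]
ft_force: [0.3, -0.5, 0.4]
grip_width: 0.0004
side ear0 [246.9 265.8] 0.95
side ear0 [289.3 289.8] 0.74
side ear0 [240.3 300.2] 0.65
side lid_knob [257.1 277.2] 0.58
side lid [259.6 283.6] 0.79
side bottle_a [288.  179.1] 0.8
side bottle_a [211.9 298.5] 0.73
side bottle_a [207.6 210.9] 0.53
side square_cover [288.8 144.2] 0.62
top ear0 [173.3 198.9] 0.89
top ear0 [211.8 194.2] 0.7
top ear0 [194.6 231.5] 0.68
top lid_knob [190.  207.6] 0.6
top lid [193.  208.8] 0.82
top lid [356. 190.] 0.54
top lid [189.9 208.2] 0.22
top bottle_a [354.1 193.5] 0.57
top bottle_a [189.4 172.1] 0.51
top bottle_a [296.6 124.1] 0.51
top square_cover [406.3 182.7] 0.82
wrist ear0 [345.6 107.1] 0.82
wrist ear0 [224.  104.6] 0.78
wrist ear0 [284.4 208.9] 0.58
wrist lid_knob [283.2 141.2] 0.84
wrist lid_knob [344.7 106.5] 0.53
wrist lid [285.1 139.4] 0.63
wrist bottle_a [210.7 198.5] 0.83
wrist square_cover [207.9 198.8] 0.64
0.045 side [('K', [259.1, 276.2]), ('L', [259.6, 284.4]), ('E180', [288.7, 287.5]), ('E60', [239.5, 302.3]), ('E-60', [250.4, 265.2])]
0.045 wrist [('K', [284.4, 141.8]), ('L', [284.5, 140.4]), ('E180', [345.0, 104.8]), ('E60', [284.5, 206.2]), ('E-60', [224.3, 104.9])]
0.055 side [('K', [259.0, 273.0]), ('L', [259.4, 281.3]), ('E180', [288.7, 284.4]), ('E60', [239.2, 299.1]), ('E-60', [250.2, 262.1])]
0.055 wrist [('K', [284.4, 142.4]), ('L', [284.5, 140.9]), ('E180', [347.0, 104.2]), ('E60', [284.5, 208.7]), ('E-60', [222.2, 104.2])]
```

```bash
python3 -c "
from rig import robot
print(robot.hand_in())"
```

```text
the job is handed in; nothing more can be done
None
```

The round cover is now on the white tray with all three ears snapped under their hooks. I handed the job in at about 42 s, well inside the 72 s limit. Along the way the cover slipped from my first grip.

**What happened**
- **Slip at the rack:** The first grip on the cover's edge sat too high, because the fingertips are about 18 mm behind the reported tool position. The cover slipped out on the lift and came to rest knob up, leaning on the rack's edge. A second try, at its knob, missed for the same reason.
- **Onto the mat:** With the offset corrected I took the cover by its knob, levelled it, laid it flat on the mat with the knob up and let go.
- **Onto the tray:** I picked it up by the knob and set it on the hooks. It made contact at 55 mm, the stated rest height, with 7 N, and I let go with none snapped in.
- **Snapping in:** I pressed ear 2, then ear 0, then ear 1. The force peaked at about 11, 7 and 12 N, then fell to nearly zero each time. Each ear then hit a hard stop.

**Last checks**
- **Fully down:** The last press stopped at a height that fits the cover fully down. In the side camera, ears 0 and 2, the knob and the cover's centre also match that.
- **Unclear check:** Ear 1 is not settled in the side camera. It reads row 300.2, against 302.3 for fully down and 299.1 for resting on the hook. For that ear I relied on the force drop and the stop height.
- **Other things:** Where the networks found them, the bottle, the glass jar, the white jar and the square cover were within a few pixels of where they started. The arm was clear of everything at hand-in.
- **Pictures:** I had used all 12 picture views by then, so these last checks are numbers only.

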